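Load and start the freeze dryer

ROBOT

A 7-joint arm with a two-finger parallel gripper is mounted at the origin on the work surface. World frame = base frame: x ahead of the robot, y to its left, z up, the work surface at z = 0. Lengths are in mm, angles in rad, forces in N, time in s.
With the tool pointing down it reaches from about 400 to 850 mm from the base axis. Payload 10.4 kg.
Tool frame: the origin (TCP) lies at the centre of the arm's flange, where the gripper is bolted on; the fingertips stand 182 mm ahead of it and the grasp point (between the pads) lies 164 mm ahead of it; z points along the fingers, y is the direction in which the jaws open and shut (so a half turn about z gives the same grasp; the last joint's range is limited). The gripper opens to 87 mm and grips with 3 to 60 N. Pads are 19 mm wide; open, the fingers measure 117 mm over their backs; the gripper's body (75 mm by 190 mm) begins 51 mm behind the grasp point.
Start: joints at [1.25, 0.332, -0.065, 1.46, 0.022, 1.35, -0.088], TCP at [183.4, -597.492, 404.776] pointing down, gripper open.
Joint ranges: [-2.6, 2.6], [-0.5, 2.12], [-1.47, 1.34], [0.16, 2.42], [-1.27, 4.41], [0.06, 2.06], [-2.6, 2.6]. Speed limits (rad/s): [2.22, 2.22, 2.79, 2.79, 3.14, 3.14, 3.14].

INTERFACE

Orientations are given as a unit quaternion [w, x, y, z].
In Python, from bench import env gives the robot as it stands.
- The arm moves only by the tool jog_arm, never from a script. Its argument "increments" is one flat list of numbers, 7 for each row, row after row: the closure in counts, from 0 (fully open) to 255 (shut), then the shift along the tool's x, y, z in mm, then the turn, a rotation vector about the tool's x, y, z in degrees. A call has 1 to 5 rows; each row shifts and turns the commanded pose from where the row before left it, along the tool's axes as they then stand; what a row does not reach is not made up. A row lasts 1/12 s, in which the tool goes at most 41.7 mm and 7.16 degrees, less where a joint would pass 70% of its speed; a pose out of reach is approached as far as the arm can. A call with a gripper value outside its range is refused whole. The fingers move at their own pace and stop on an object; the grip force is fixed at half the most. Time passes only in rows, so rows that do not move let the fingers close. It gives the time, the measured TCP pose, the force and the opening at its end, in the units of the state.
- env.sense(): the state, without advancing time (a new reading comes with each control period).
- env.grab_frame(name): name is "side" or "top"; returns the picture (384x512x3 uint8, red, green, blue); there is no depth.
- env.calibration(name): a dict with "intrinsics" (3x3 intrinsics, pixels), "extrinsics" (4x4, takes a point from camera to world coordinates). Camera axes: x right, y up, looking along -z (the intrinsics and any distortion apply to the point x, -y, -z); pixel columns grow to the right and rows downward; lengths in mm; the calibration is good to about 2 mm. A picture is of the moment at which its call begins. calibration takes no time and is no camera call.
- env.job_done(): hands the job in, once; it reports no verdict.
The state is a dict: "time": time; "joints": joint angles; "dq": joint speeds; "joint_efforts": joint torques, N m; "ee_pos": TCP position; "ee_rot": TCP orientation; "contact_force": force on the tool from outside, world axes, zero at the start; "ft_torque": the same for the moment, N m; "grip_width": opening from 0.0 (shut) to 1.0 (fully open).
Only numpy, scipy, OpenCV 4.12 (cv2) and the standard library are available. Lean on these libraries where they do the work, as an engineer would, in place of code of your own. Each camera call takes 0.05 s, during which the arm holds its last target. There are 200 camera calls.

TASK

Get the freeze dryer ready and start it. First press the white vent button fully down and let it come up again; then put both sample cans, one after the other, on the loading slide and push them down it, upright, until the first rests against the yellow stop and the second against the first, and set one stopper fully home in the neck of every flask, leaving the flasks standing. When everything is loaded, press the green start button fully down and release it; a spare stopper may stay where it is, but knock over no flask and do not disturb the other things on the bench.

Things in the scene. Friction and masses are not known exactly. Their poses are not given: they have to be found in the camera images.
- vent_button (a joint): White round push button (40 mm across) on a grey box 85 x 85 x 45 mm. Value is how far it is pressed, in m: 0 = up, 0.008 = fully down; spring return, about 5 N at the bottom, so press to the end of its travel.
- vent_button_top (a point): Centre of the white button's top face, 69 mm above the bench when up; it moves down with the button. Press straight down.
- start_button (a joint): Green round push button, otherwise the same as the white one, on its own grey box; the two boxes may have swapped places. Value in m: 0 = up, 0.008 = fully down.
- start_button_top (a point): Centre of the green button's top face, 69 mm above the bench when up.
- slide: Fixed dark steel sloping channel 280 mm long, 72 mm wide inside, walls 6 mm thick and 15 mm high above its floor, upper end open, yellow stop plate (30 mm high) across its lower end, white housing 60 mm tall behind. Origin on the channel floor, mid-width, at the stop's face, 30 mm above the bench. x points down the slope (0.17 rad; the channel lies at negative x), y across, z square to the floor.
- slide_load (a point): Point on the slide's floor, mid-width, 200 mm up the slope from the stop: the place to put a can down. Axes as slide. A can set here stays by friction and must be pushed down (1 to 3 N). In the slide's frame a can against the stop has x = -0.030, a second one touching it x = -0.090.
- can1: Foil-capped aluminium sample can, a puck 60 mm in diameter and 36 mm high, about 0.18 kg, standing upright. Origin at the centre of its underside, z up. Both cans are always present.
- can2: Foil-capped aluminium sample can, a puck 60 mm in diameter and 36 mm high, about 0.18 kg, standing upright. Origin at the centre of its underside, z up. Both cans are always present.
- stopper1: Black rubber stopper, upright on the bench, 60 g, 72 mm tall: tapered plug 32 mm long (34 mm across at the foot, 40 mm at the top), flange 54 mm across and 8 mm thick, blue knob 28 mm across and 32 mm tall to grip. Origin at the centre of the plug's foot, z along the axis up to the knob. Three alike are always present; any fits any flask; with two flasks one is spare.
- stopper2: Black rubber stopper, upright on the bench, 60 g, 72 mm tall: tapered plug 32 mm long (34 mm across at the foot, 40 mm at the top), flange 54 mm across and 8 mm thick, blue knob 28 mm across and 32 mm tall to grip. Origin at the centre of the plug's foot, z along the axis up to the knob. Three alike are always present; any fits any flask; with two flasks one is spare.
- stopper3: Black rubber stopper, upright on the bench, 60 g, 72 mm tall: tapered plug 32 mm long (34 mm across at the foot, 40 mm at the top), flange 54 mm across and 8 mm thick, blue knob 28 mm across and 32 mm tall to grip. Origin at the centre of the plug's foot, z along the axis up to the knob. Three alike are always present; any fits any flask; with two flasks one is spare.
- flask1: Wide-neck glass drying flask standing loose on the blue mat, about 0.55 kg, 115 mm tall: round body 90 mm across and 72 mm high, then a green glass neck 54 mm outside, 46 mm inside, open 39 mm deep. Origin at the centre of its underside, z up. Two or three are present.
- flask1_mouth (a point): Centre of the flask's mouth in the plane of the rim, 115 mm above its underside. A stopper is home when its flange lies on this rim, its foot then 32 mm below this point.
- flask2: Wide-neck glass drying flask standing loose on the blue mat, about 0.55 kg, 115 mm tall: round body 90 mm across and 72 mm high, then a green glass neck 54 mm outside, 46 mm inside, open 39 mm deep. Origin at the centre of its underside, z up. Two or three are present.
- flask2_mouth (a point): Centre of the flask's mouth in the plane of the rim, 115 mm above its underside. A stopper is home when its flange lies on this rim, its foot then 32 mm below this point.
- flask3: Wide-neck glass drying flask standing loose on the blue mat, about 0.55 kg, 115 mm tall: round body 90 mm across and 72 mm high, then a green glass neck 54 mm outside, 46 mm inside, open 39 mm deep. Origin at the centre of its underside, z up. Two or three are present.
- flask3_mouth (a point): Centre of the flask's mouth in the plane of the rim, 115 mm above its underside. A stopper is home when its flange lies on this rim, its foot then 32 mm below this point.
- jar: Small closed jar with an orange cap, 44 mm across, 55 mm tall, standing among the work; a bystander, origin at its foot.
- reagent: Amber reagent bottle, 66 mm across, 160 mm tall, at the far side; bystander, origin at its foot.
- beaker: Glass beaker, 80 mm across, 90 mm tall, at the far side; bystander, origin at its foot.
- foil_box: Long cardboard box 60 x 300 x 55 mm at the right; bystander, origin under its centre.
- timer: White bench timer 70 x 80 x 30 mm at the far side; bystander, origin under its centre.
- spatula: Spatula lying at the left near the robot; bystander.

How it is judged (in metres and radians):
On the way, in this order (a step that is already met when the one before it is completed fails the run):
1. the white vent button is pressed fully down (value of joint vent_button above 0.0068 m), for 0.1 s.
2. the white vent button is released (value of joint vent_button below 0.0015 m), for 0.1 s.
3. all cans are down the slide and every flask is stoppered (((horizontal distance between stopper1 and flask1_mouth below 0.007 m and z of stopper1 in the frame of flask1_mouth between -0.037 and -0.027 m and angle between the z axis of stopper1 and the z axis of flask1, either way round below 0.1 rad) or (horizontal distance between stopper2 and flask1_mouth below 0.007 m and z of stopper2 in the frame of flask1_mouth between -0.037 and -0.027 m and angle between the z axis of stopper2 and the z axis of flask1, either way round below 0.1 rad) or (horizontal distance between stopper3 and flask1_mouth below 0.007 m and z of stopper3 in the frame of flask1_mouth between -0.037 and -0.027 m and angle between the z axis of stopper3 and the z axis of flask1, either way round below 0.1 rad)) and ((horizontal distance between stopper1 and flask2_mouth below 0.007 m and z of stopper1 in the frame of flask2_mouth between -0.037 and -0.027 m and angle between the z axis of stopper1 and the z axis of flask2, either way round below 0.1 rad) or (horizontal distance between stopper2 and flask2_mouth below 0.007 m and z of stopper2 in the frame of flask2_mouth between -0.037 and -0.027 m and angle between the z axis of stopper2 and the z axis of flask2, either way round below 0.1 rad) or (horizontal distance between stopper3 and flask2_mouth below 0.007 m and z of stopper3 in the frame of flask2_mouth between -0.037 and -0.027 m and angle between the z axis of stopper3 and the z axis of flask2, either way round below 0.1 rad)) and ((horizontal distance between stopper1 and flask3_mouth below 0.007 m and z of stopper1 in the frame of flask3_mouth between -0.037 and -0.027 m and angle between the z axis of stopper1 and the z axis of flask3, either way round below 0.1 rad) or (horizontal distance between stopper2 and flask3_mouth below 0.007 m and z of stopper2 in the frame of flask3_mouth between -0.037 and -0.027 m and angle between the z axis of stopper2 and the z axis of flask3, either way round below 0.1 rad) or (horizontal distance between stopper3 and flask3_mouth below 0.007 m and z of stopper3 in the frame of flask3_mouth between -0.037 and -0.027 m and angle between the z axis of stopper3 and the z axis of flask3, either way round below 0.1 rad)) and x of can1 in the frame of slide between -0.11 and 0 m and y of can1 in the frame of slide between -0.012 and 0.012 m and z of can1 in the frame of slide between -0.005 and 0.006 m and x of can2 in the frame of slide between -0.11 and 0 m and y of can2 in the frame of slide between -0.012 and 0.012 m and z of can2 in the frame of slide between -0.005 and 0.006 m and x of any of can1, can2 in the frame of slide above -0.035 m and (x of can1 in the frame of slide above -0.035 m or distance between can1 and can2 below 0.066 m) and (x of can2 in the frame of slide above -0.035 m or distance between can1 and can2 below 0.066 m)), for 0.2 s.
4. the green start button is pressed fully down (value of joint start_button above 0.0068 m), for 0.1 s.
At the end, for the whole second after the job is handed in: Each flask upright (0.1 rad), a stopper home in it (flange within 5 mm of the rim, foot 7 mm from the axis, 0.1 rad); cans flat in the slide, one within 5 mm of the stop, a second within 6 mm of the first; both buttons up (under 1.5 mm); all at rest (all of step 3 and angle between each of flask1, flask2, flask3's own z axis and vertical below 0.1 rad and linear speed of each of can1, can2, stopper1, stopper2, stopper3, flask1, flask2, flask3 below 0.02 m/s and value of joint each of vent_button, start_button below 0.0015 m); the robot touches nothing.
It fails at once if a flask is knocked over (angle between any of flask1, flask2, flask3's own z axis and vertical above 0.6 rad).
It fails at once if a bystander is moved more than 5 cm (distance of any of jar, reagent, beaker, foil_box, timer, spatula from where it was at the start of the episode above 0.05 m).
Of flask1, flask2, flask3 only 2 to 3 are there at a start; the rules pass over those that are not, and their reading is None.
At some moment in a run one of can1, can2, flask1, flask2, flask3 may be knocked a few centimetres aside while the robot is not near it.
It also fails if it takes over 210 s, if anything falls off the work surface, if the arm or the gripper's body presses on something with over 40 N, if the wrist force passes 120 N, or if a joint passes its speed limit or range.

## Working session

There is one attempt and no reset: what is moved stays moved. The work goes in short steps, Python scripts to look and compute and a tool call to move; the robot and the scene stay as the last step left them, time stands still between calls to the robot, and variables do not carry over. Pictures are saved under pics/ and viewed, about 12 in all and at most 16, crops included, and the job is handed in when it is done.

Besides the shell and the picture viewer there is one more tool, called after "Request:" as name(argument=value, ...) on one line, values as JSON. jog_arm: Moves the arm, as the interface text tells. Its arguments: {"type":"object","properties":{"increments":{"type":"array"}},"required":["increments"]}

```bash
mkdir -p pics; ls
python3 - <<'E'
from bench import env
import cv2, numpy as np
np.set_printoptions(suppress=True,precision=4)
s=env.sense(); print({k:np.round(v,3) for k,v in s.items()})
for n in("side","top"):
    im=env.grab_frame(n); cv2.imwrite(f"pics/{n}0.png",cv2.resize(im[:,:,::-1],(800,600),interpolation=cv2.INTER_CUBIC)); np.save(f"{n}0.npy",im)
    c=env.calibration(n); print(n,c)
E
```

```text
pics
{'time': np.float64(0.0), 'joints': array([ 1.25 ,  0.333, -0.065,  1.461,  0.022,  1.35 , -0.089]), 'dq': array([-0.001, -0.001, -0.001,  0.   ,  0.001,  0.001,  0.001]), 'joint_efforts': array([  0.   , -62.327,   0.025, -38.989,  -0.061,   0.04 ,   0.   ]), 'ee_pos': array([ 183.336, -597.37 ,  403.952]), 'ee_rot': array([-0.001,  0.989,  0.148, -0.   ]), 'contact_force': array([-0.56 ,  0.335,  0.949]), 'ft_torque': array([ 0.06 , -0.029, -0.038]), 'grip_width': np.float64(1.0)}
side {'intrinsics': array([[410.1126,   0.    , 247.0015],
       [  0.    , 410.1126, 193.9633],
       [  0.    ,   0.    ,   1.    ]]), 'extrinsics': array([[   0.9244,    0.2537,   -0.2848,  187.4546],
       [  -0.3812,    0.5873,   -0.714 , -899.6909],
       [  -0.0138,    0.7686,    0.6396,  929.8219],
       [   0.    ,    0.    ,    0.    ,    1.    ]])}
top {'intrinsics': array([[458.2455,   0.    , 249.453 ],
       [  0.    , 458.2455, 195.1872],
       [  0.    ,   0.    ,   1.    ]]), 'extrinsics': array([[  -0.004 ,    0.9887,   -0.1499,  301.1287],
       [  -1.    ,   -0.0034,    0.0038,   29.6944],
       [   0.0032,    0.1499,    0.9887, 1832.0281],
       [   0.    ,    0.    ,    0.    ,    1.    ]])}
```

View pics/top0.png

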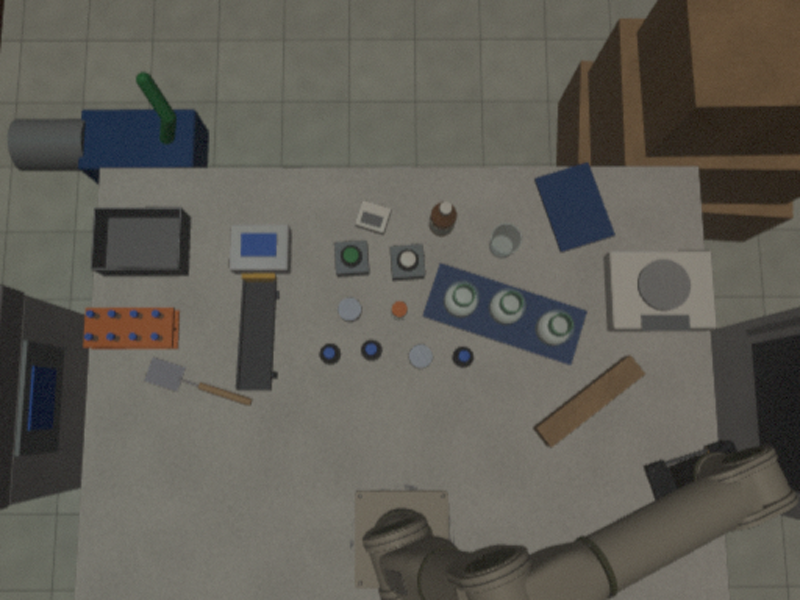

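View pics/side0.png

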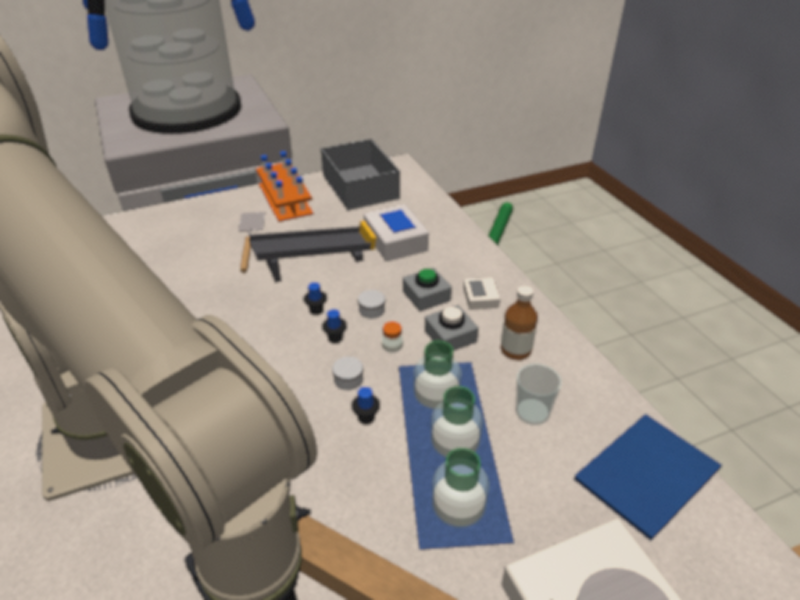

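The top view (800 px wide) shows a slide at (257,330) with its stop at the top. The green button is at (350,255), the white at (407,260), cans at (349,309) and (420,356), and stoppers at (329,353), (371,349) and (462,356). Three flasks stand at (461,297), (508,305) and (556,326), and the jar is at (399,310). The side view agrees.

```bash
cat > h.py <<'E'
from bench import env
import cv2, numpy as np
np.set_printoptions(suppress=True,precision=1)
def ray(n,u,v):
    c=env.calibration(n);K=c["intrinsics"];E=c["extrinsics"]
    d=np.array([(u-K[0,2])/K[0,0],-(v-K[1,2])/K[1,1],-1.]);d=E[:3,:3]@d
    return E[:3,3],d/np.linalg.norm(d)
def plane(n,u,v,z):
    o,d=ray(n,u,v);return o+d*(z-o[2])/d[2]
def proj(n,p):
    c=env.calibration(n);K=c["intrinsics"];E=c["extrinsics"]
    q=E[:3,:3].T@(np.asarray(p,float)-E[:3,3]);return K[0,0]*q[0]/-q[2]+K[0,2],K[1,1]*-q[1]/-q[2]+K[1,2]
def tri(a,b):
    (o,d),(p,e)=ray("top",*a),ray("side",*b)
    s,t=np.linalg.lstsq(np.c_[d,-e],p-o,rcond=None)[0]
    x,y=o+s*d,p+t*e;return (x+y)/2,np.linalg.norm(x-y)
def blobs(m,amin=6):
    k,_,st,ce=cv2.connectedComponentsWithStats(m.astype(np.uint8));return [(st[i,4],st[i,:4],ce[i]) for i in range(1,k) if st[i,4]>=amin]
def masks(im):
    h,s,v=cv2.split(cv2.cvtColor(cv2.GaussianBlur(im,(0,0),.6),cv2.COLOR_RGB2HSV))
    return dict(blue=(h>105)&(h<130)&(s>130)&(v>40),green=(h>60)&(h<95)&(s>60)&(v>25),yel=(h>12)&(h<28)&(s>130)&(v>90),
      bright=(s<45)&(v>150))
E
python3 - <<'E'
from h import *
for n,b in(("top",(125,110,400,250)),("side",(150,120,370,350))):
    im=np.load(n+"0.npy");
    for k,m in masks(im).items():
        m[:b[1]]=0;m[b[3]:]=0;m[:,:b[0]]=0;m[:,b[2]:]=0
        print(n,k)
        for a,bb,c in blobs(m): print("  ",a,bb,c)
im=np.load("top0.npy")
for u,v in((223,198),(269,228),(260,166),(224,163),(240,210),(165,210)): print(u,v,im[v,u])
cr=im[120:250,140:390,::-1];cv2.imwrite("pics/c1.png",np.clip(cv2.resize(cr,None,fx=3.2,fy=3.2,interpolation=cv2.INTER_CUBIC)*1.4,0,255))
E
```

```text
top blue
   239 [155 151  21  12] [165.2 156.4]
   19 [235 221   5   5] [237.1 223.2]
   18 [208 223   5   5] [210.3 225.1]
   24 [294 225   6   6] [296.4 227.5]
top green
   80 [220 158  10  10] [224.3 162.8]
top yel
   55 [156 175  20   4] [165.9 176.2]
top bright
side blue
   148 [245 135  19  13] [253.9 141.1]
   59 [198 182   7  10] [200.9 186.7]
   73 [210 199   8  11] [213.2 204.2]
   100 [229 249  10  13] [233.5 254.9]
side green
   160 [314 130  13  25] [320.1 141.7]
   94 [267 172  13  10] [273.1 176.7]
   257 [273 218  17  20] [280.7 227.7]
   315 [284 247  20  23] [293.7 257.8]
   356 [285 288  23  24] [295.9 298.2]
side yel
   99 [230 142  11  17] [235.  149.3]
   250 [324 194  19  18] [333.5 202.2]
   6 [328 228   6   1] [330.5 228. ]
side bright
   30327 [150 120 220 230] [270.5 225.7]
   320 [267 236  25  19] [278.1 245. ]
   423 [278 265  28  22] [291.2 276.7]
   530 [279 305  31  26] [293.6 319. ]
223 198 [115 119 123]
269 228 [115 119 124]
260 166 [140 139 130]
224 163 [54 91 59]
240 210 [114 111 104]
165 210 [56 57 57][ WARN:0@0.078] global loadsave.cpp:1063 imwrite_ Unsupported depth image for selected encoder is fallbacked to CV_8U.
```

View pics/c1.png

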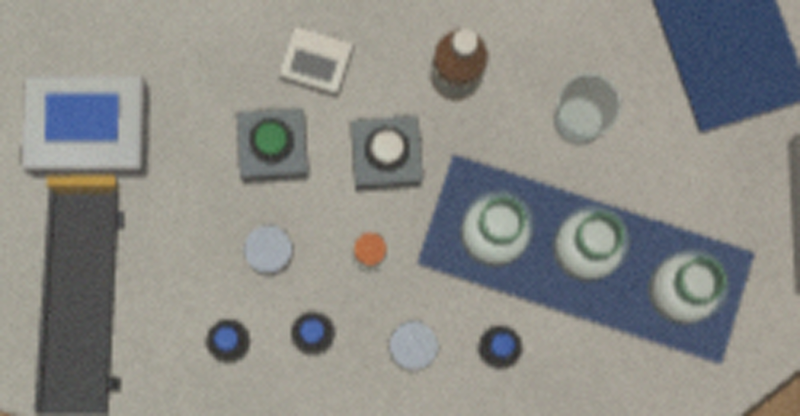

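Zoomed crop: flask mouths are at crop (502,222), (600,238) and (699,281), buttons at green (271,139) and white (386,148), and cans at (268,249) and (413,345). The slide axis runs from (82,182) down to about (73,412). Next step is exact positions.

```bash
cat >> h.py <<'E'
def sub(m,b):
    q=np.zeros_like(m);q[b[1]:b[3],b[0]:b[2]]=m[b[1]:b[3],b[0]:b[2]];return q
def disc(im,n,sel,seed,r,z):
    x,y=map(int,map(round,seed));m=sub(sel,(x-r,y-r,x+r,y+r))
    bs=blobs(m)
    if not bs:return None
    a,bb,c=max(bs,key=lambda t:t[0]);return a,bb,c,plane(n,c[0],c[1],z)
def chan(im):
    g=cv2.GaussianBlur(im,(0,0),.7).astype(int);r,gg,b=g[...,0],g[...,1],g[...,2]
    return r,gg,b
E
python3 - <<'E'
from h import *
im=np.load("top0.npy");r,g,b=chan(im)
for s in((223.8,197.8),(269.1,227.8)):
    print("can",disc(im,"top",b-r>2,s,10,36))
print("green",disc(im,"top",g-r>20,(224.7,163),8,69)); print("white",disc(im,"top",(r>110),(260.6,166.3),7,69))
print("jar",disc(im,"top",r-b>40,(255.6,197.8),8,55))
for s in((296.9,189.4),(327.5,194.4),(358.4,207.8)):
    m=sub(g-r>9,(int(s[0])-12,int(s[1])-12,int(s[0])+13,int(s[1])+13))
    p=np.argwhere(m)[:,::-1].astype(np.float32)
    c,ax,_=cv2.fitEllipse(cv2.convexHull(p)); P=plane("top",*c,115); print("mouth",len(p),c,ax,P,"side",np.array(proj("side",P)))
mt,ms=masks(im)["blue"],masks(np.load("side0.npy"))["blue"]
for a,q in(((210.3,225.1),(200.9,186.7)),((237.1,223.2),(213.2,204.2)),((296.4,227.5),(233.5,254.9))): print("stop",*tri(a,q),plane("top",*a,70))
v=r+g+b
for row in range(182,250,6):
    x=np.where(v[row,135:190]<235)[0]+135
    if len(x)==0: print(row,"none");continue
    print(row,x.min(),x.max(),v[row,x.min()-2:x.min()+2],v[row,x.max()-1:x.max()+3])
E
```

```text
can (np.int32(154), array([217, 191,  14,  14], dtype=int32), array([223.3, 197.5]), array([564.5, 126.3,  36. ]))
can (np.int32(154), array([262, 221,  14,  14], dtype=int32), array([268.6, 227.6]), array([444.6, -52. ,  36. ]))
green (np.int32(69), array([220, 159,   9,   9], dtype=int32), array([224., 163.]), array([696.8, 122.5,  69. ]))
white (np.int32(62), array([257, 161,   9,   9], dtype=int32), array([260.7, 165.3]), array([687.3, -21.9,  69. ]))
jar (np.int32(78), array([251, 193,  10,  10], dtype=int32), array([255.1, 197.4]), array([561.8,   0.7,  55. ]))
mouth 117 (294.7563171386719, 206.9605712890625) (23.780147552490234, 63.93522644042969) [ 515.9 -147.8  115. ] side [257.1 230. ]
mouth 109 (331.29681396484375, 194.84498596191406) (16.0051326751709, 40.96748352050781) [ 561.7 -287.3  115. ] side [294.7 260. ]
mouth 111 (356.4979553222656, 204.04901123046875) (17.295154571533203, 23.572921752929688) [ 526.2 -381.5  115. ] side [299.7 292. ]
stop [450.6 176.   54.1] 6.229756751475982 [452.3 174.2  70. ]
stop [458.6  71.7  55.3] 4.142435699406878 [459.3  71.   70. ]
stop [ 441.  -158.3   55.8] 4.139292297455235 [ 441.8 -157.2   70. ]
182 155 176 [340 304 218 162] [165 190 268 325]
188 155 178 [331 275 197 151] [170 220 299 334]
194 154 176 [333 307 231 167] [176 226 301 327]
200 154 175 [333 292 208 151] [170 189 261 318]
206 154 175 [310 249 179 149] [169 208 296 333]
212 153 175 [332 299 219 161] [167 219 307 339]
218 153 174 [318 271 193 145] [163 178 249 319]
224 152 174 [336 307 234 171] [167 198 280 328]
230 152 174 [326 284 203 152] [171 215 304 340]
236 152 174 [312 250 178 139] [172 224 287 322]
242 151 174 [338 306 222 162] [160 204 238 253]
248 151 173 [332 291 217 173] [183 219 301 337]
```

```bash
cat > look.py <<'E'
from h import *
import sys
def look(save=None):
    im=np.mean([env.grab_frame("top") for _ in range(2)],0).astype(np.uint8)
    if save: np.save(save,im)
    return im
def report(im):
    r,g,b=chan(im)
    for a,bb,c in blobs(sub((b-r>2)&(b-r<30)&(g-r>0)&(r>85),(140,140,300,250)),60): print("can",a,bb,plane("top",*c,36)[:2])
    for a,bb,c in blobs(sub(masks(im)["blue"],(190,170,380,250))): 
        if a<60: print("knob",a,plane("top",*c,70)[:2],"if home",plane("top",*c,153)[:2])
    for a,bb,c in blobs(sub((g-r>8)&(g-b>2),(275,170,390,230)),20):
        cc=(bb[0]+bb[2]/2-.5,bb[1]+bb[3]/2-.5); P=plane("top",*cc,115)
        print("mouth",a,bb,"box",P[:2],"cen",plane("top",*c,115)[:2],"side",np.array(proj("side",P)))
    print("jar",disc(im,"top",r-b>40,(255.6,197.8),8,55))
if __name__=="__main__": report(look())
E
python3 - <<'E'
from look import *
report(np.load("top0.npy"))
im=np.load("side0.npy");m=masks(im)["green"]
for a,bb,c in blobs(sub(m,(260,160,320,330))): print("side green",a,bb,c)
for d in(30,280):pass
s,c=np.sin(.17),np.cos(.17)
F=plane("top",165.9,178.5,59.6);print("stop face",F)
for row,u in((182,166.0),(206,164.75),(224,163.5),(248,162.5)):
    z=45
    for _ in range(5):
        P=plane("top",u,row,z); z=30+15*c+(F[0]-P[0])*s/c
    print(P)
v=chan(np.load("top0.npy"));v=sum(v)
print(v[238:256,160:166].mean(1)); print("up end", plane("top",162.3,248.7,92))
print("yaw",np.degrees(2*np.arctan2(.148,.989)),env.sense()["ee_rot"])
E
```

```text
can 88 [153 148  25  18] [730.3 360.1]
can 154 [217 191  14  14] [564.5 126.3]
can 154 [262 221  14  14] [444.6 -52. ]
knob 19 [459.2  71.2] if home [451.8  69.2]
knob 18 [452.5 174. ] if home [445.4 167.2]
knob 24 [ 442.  -157.2] if home [ 435.4 -148.4]
mouth 105 [289 181  16  15] box [ 588.5 -155.8] cen [ 587.9 -155.7] side [281.6 224.8]
mouth 100 [320 186  15  15] box [ 568.8 -271.2] cen [ 569.2 -271.9] side [294.2 254.9]
mouth 99 [351 200  16  15] box [ 514.9 -388.7] cen [ 514.5 -390.1] side [296.9 295.7]
jar (np.int32(78), array([251, 193,  10,  10], dtype=int32), array([255.1, 197.4]), array([561.8,   0.7,  55. ]))
side green 94 [267 172  13  10] [273.1 176.7]
side green 257 [273 218  17  20] [280.7 227.7]
side green 315 [284 247  20  23] [293.7 257.8]
side green 356 [285 288  23  24] [295.9 298.2]
stop face [637.4 351.1  59.6]
[625.7 352.7  46.8]
[527.9 352.4  63.6]
[456.7 353.3  75.8]
[364.6 351.9  91.6]
[167.8 167.5 167.7 169.5 169.  169.2 169.3 171.  171.7 170.8 183.3 229.7
 291.  328.2 339.2 339.  330.2 316.8]
up end [362.  352.6  92. ]
yaw 17.02186839942798 [-0.   1.   0.1 -0. ]
```

Everything is located. The slide axis runs along +x at y≈352, with the stop at x≈634. I'll turn the tool to yaw 90° (tool x = world y, tool y = world x) and move above the vent button.

Request:
jog_arm(increments=[255, 0, 0, 0, 0, 0, -7, 255, 0, 0, 0, 0, 0, -7, 255, 0, 0, 0, 0, 0, -7, 255, 0, 0, 0, 0, 0, -7, 255, 0, 0, 0, 0, 0, -7])

```text
time: 0.52
ee_pos: [183.4, -597.4, 404.3]
ee_rot: [-0.0, 0.897, 0.442, 0.0]
contact_force: [0.7, 1.6, -0.1]
grip_width: 0.706
```

Request:
jog_arm(increments=[255, 0, 0, 0, 0, 0, -7, 255, 0, 0, 0, 0, 0, -7, 255, 0, 0, 0, 0, 0, -7, 255, 0, 0, 0, 0, 0, -7, 255, 0, 0, 0, 0, 0, -7])

```text
time: 0.93
ee_pos: [183.4, -597.4, 404.3]
ee_rot: [-0.0, 0.723, 0.691, 0.0]
contact_force: [-0.3, 0.0, -0.8]
grip_width: 0.326
```

Request:
jog_arm(increments=[255, 0, 0, 0, 0, 0, -3, 255, 10, 10, 0, 0, 0, 0, 255, 24, 21, 0, 0, 0, 0, 255, 24, 21, 0, 0, 0, 0, 255, 24, 21, 0, 0, 0, 0])

```text
time: 1.35
ee_pos: [257.6, -513.5, 404.4]
ee_rot: [-0.0, 0.708, 0.707, 0.0]
contact_force: [1.4, 0.3, -0.5]
grip_width: 0.022
```

Request:
jog_arm(increments=[255, 24, 21, 0, 0, 0, 0, 255, 24, 21, 0, 0, 0, 0, 255, 24, 21, 0, 0, 0, 0, 255, 24, 21, 0, 0, 0, 0, 255, 24, 21, 0, 0, 0, 0])

```text
time: 1.77
ee_pos: [362.4, -392.8, 404.7]
ee_rot: [-0.0, 0.707, 0.707, -0.0]
contact_force: [0.8, 0.3, 0.7]
grip_width: 0.008
```

Request:
jog_arm(increments=[255, 24, 21, 0, 0, 0, 0, 255, 24, 21, 0, 0, 0, 0, 255, 24, 21, 0, 0, 0, 0, 255, 24, 21, 0, 0, 0, 0, 255, 24, 21, 0, 0, 0, 0])

```text
time: 2.18
ee_pos: [467.0, -272.6, 404.7]
ee_rot: [-0.0, 0.707, 0.707, -0.0]
contact_force: [0.2, -0.4, 0.3]
grip_width: 0.006
```

Request:
jog_arm(increments=[255, 24, 21, 0, 0, 0, 0, 255, 24, 21, 0, 0, 0, 0, 255, 24, 21, 0, 0, 0, 0, 255, 24, 21, 0, 0, 0, 0, 255, 24, 21, 0, 0, 0, 0])

```text
time: 2.6
ee_pos: [571.5, -152.6, 404.6]
ee_rot: [-0.0, 0.707, 0.707, -0.0]
contact_force: [0.5, -0.8, 0.7]
grip_width: 0.006
```

Request:
jog_arm(increments=[255, 24, 21, 0, 0, 0, 0, 255, 24, 21, 0, 0, 0, 0, 255, 24, 21, 0, 0, 0, 0, 255, 24, 21, 0, 0, 0, 0, 255, 14, 10, 0, 0, 0, 0])

```text
time: 3.02
ee_pos: [665.9, -40.2, 404.1]
ee_rot: [-0.001, 0.706, 0.708, 0.001]
contact_force: [0.3, -0.5, 0.2]
grip_width: 0.004
```

Request:
jog_arm(increments=[255, 0, 0, 0, 0, 0, 0, 255, 0, 0, 0, 0, 0, 0])

```text
time: 3.18
ee_pos: [664.7, -42.9, 404.2]
ee_rot: [-0.001, 0.706, 0.708, -0.0]
contact_force: [0.2, -1.7, 0.6]
grip_width: 0.004
```

Request:
jog_arm(increments=[255, 11, 11, 20, 0, 0, 0, 255, 10, 11, 30, 0, 0, 0, 255, 0, 0, 35, 0, 0, 0, 255, 0, 0, 35, 0, 0, 0, 255, 0, 0, 24, 0, 0, 0])

```text
time: 3.6
ee_pos: [685.4, -25.3, 257.4]
ee_rot: [-0.001, 0.708, 0.707, -0.002]
contact_force: [0.2, 0.6, -0.6]
grip_width: 0.009
```

Request:
jog_arm(increments=[255, 0, 0, 5, 0, 0, 0, 255, 0, 0, 4, 0, 0, 0, 255, 0, 0, 3, 0, 0, 0, 255, 0, 0, 3, 0, 0, 0, 255, 0, 0, 2, 0, 0, 0])

```text
time: 4.02
ee_pos: [687.3, -24.4, 245.7]
ee_rot: [0.001, 0.707, 0.707, 0.001]
contact_force: [-0.8, -1.7, 3.8]
grip_width: 0.006
```

Request:
jog_arm(increments=[255, 0, 0, 1, 0, 0, 0, 255, 0, 0, 1, 0, 0, 0, 255, 0, 0, 0, 0, 0, 0])

```text
time: 4.27
ee_pos: [687.3, -24.3, 243.7]
ee_rot: [0.001, 0.707, 0.707, 0.001]
contact_force: [-2.8, -2.7, 9.8]
grip_width: 0.004
```

Request:
jog_arm(increments=[255, 0, 0, 1, 0, 0, 0, 255, 0, 0, 0, 0, 0, 0, 255, 0, 0, 0, 0, 0, 0, 255, 0, 0, -10, 0, 0, 0, 255, 0, 0, -25, 0, 0, 0])

```text
time: 4.68
ee_pos: [686.0, -24.1, 273.6]
ee_rot: [-0.002, 0.707, 0.708, -0.001]
contact_force: [-0.6, -0.2, 0.2]
grip_width: 0.006
```

Request:
jog_arm(increments=[255, 0, 0, -25, 0, 0, 0, 0, 20, -20, -10, 0, 0, 0, 0, 28, -22, 0, 0, 0, 0, 0, 28, -22, 0, 0, 0, 0, 0, 28, -22, 0, 0, 0, 0])

```text
time: 5.1
ee_pos: [599.5, 81.3, 311.3]
ee_rot: [0.0, 0.707, 0.707, 0.0]
contact_force: [1.1, 0.4, 0.5]
grip_width: 0.222
```

Request:
jog_arm(increments=[0, 28, -22, 0, 0, 0, 0, 0, 18, -14, 0, 0, 0, 0, 0, 0, 0, 0, 0, 0, 0, 0, 0, 0, 0, 0, 0, 0, 0, 0, 0, 0, 0, 0, 0])

```text
time: 5.52
ee_pos: [565.0, 125.3, 311.0]
ee_rot: [0.0, 0.707, 0.707, 0.0]
contact_force: [-0.4, -0.2, -0.5]
grip_width: 0.601
```

Run:
```python
from look import *
im=look("t1.npy");report(im);s=env.grab_frame("side")
print(env.sense()["ee_pos"])
a=cv2.resize(im,None,fx=1.56,fy=1.56)[150:420,150:630];b=cv2.resize(s[100:340,130:400],None,fx=1.12,fy=1.12)
cv2.imwrite("pics/t1.png",np.hstack([a,cv2.copyMakeBorder(b,0,270-b.shape[0],0,0,0)])[:,:,::-1])
```

```text
can 82 [153 148  25  18] [732.7 360.8]
can 118 [264 221  12  14] [447.1 -56.5]
knob 23 [451.9 174.8] if home [444.8 168. ]
knob 27 [ 442.8 -158. ] if home [ 436.1 -149.2]
mouth 109 [289 181  16  15] box [ 588.5 -155.8] cen [ 588.1 -155.7] side [281.6 224.8]
mouth 101 [320 186  15  15] box [ 568.8 -271.2] cen [ 568.5 -272. ] side [294.2 254.9]
mouth 103 [351 200  16  15] box [ 514.9 -388.7] cen [ 514.7 -389.5] side [296.9 295.7]
jar (np.int32(79), array([251, 193,  10,  10], dtype=int32), array([255.2, 197.4]), array([561.8,   0.5,  55. ]))
[565.3 124.8 310.6]
```

Request:
jog_arm(increments=[0, 0, 0, 0, 0, 0, 0, 0, 1, 0, 20, 0, 0, 0, 0, 0, 0, 25, 0, 0, 0, 0, 0, 0, 25, 0, 0, 0, 0, 0, 0, 25, 0, 0, 0])

```text
time: 6.08
ee_pos: [564.9, 126.3, 214.7]
ee_rot: [0.0, 0.707, 0.707, 0.0]
contact_force: [0.3, -0.5, -1.2]
grip_width: 0.988
```

Request:
jog_arm(increments=[0, 0, 0, 15, 0, 0, 0, 0, 0, 0, 11, 0, 0, 0, 0, 0, 0, 0, 0, 0, 0, 255, 0, 0, 0, 0, 0, 0, 255, 0, 0, 0, 0, 0, 0])

```text
time: 6.5
ee_pos: [565.2, 127.0, 190.9]
ee_rot: [0.0, 0.707, 0.707, 0.001]
contact_force: [-0.2, -0.1, 0.4]
grip_width: 0.922
```

Request:
jog_arm(increments=[255, 0, 0, 0, 0, 0, 0, 255, 0, 0, 0, 0, 0, 0, 255, 0, 0, 0, 0, 0, 0, 255, 0, 0, 0, 0, 0, 0, 255, 0, 0, 0, 0, 0, 0])

```text
time: 6.92
ee_pos: [565.0, 127.0, 190.5]
ee_rot: [0.001, 0.707, 0.707, 0.001]
contact_force: [0.2, -0.4, 6.1]
grip_width: 0.686
```

Request:
jog_arm(increments=[255, 0, 0, 0, 0, 0, 0, 255, 0, 0, -10, 0, 0, 0, 255, 0, 0, -25, 0, 0, 0, 255, 0, 0, -30, 0, 0, 0, 255, 0, 0, -30, 0, 0, 0])

```text
time: 7.33
ee_pos: [564.0, 126.9, 285.7]
ee_rot: [-0.001, 0.707, 0.708, -0.001]
contact_force: [1.1, 0.7, -2.3]
grip_width: 0.681
```

Request:
jog_arm(increments=[255, 20, -8, -20, 0, 0, 0, 255, 30, -11, -10, 0, 0, 0, 255, 30, -11, 0, 0, 0, 0, 255, 30, -11, 0, 0, 0, 0, 255, 30, -11, 0, 0, 0, 0])

```text
time: 7.75
ee_pos: [511.5, 268.0, 315.4]
ee_rot: [0.0, 0.707, 0.707, -0.0]
contact_force: [0.1, 0.6, -1.3]
grip_width: 0.683
```

Request:
jog_arm(increments=[255, 30, -11, 0, 0, 0, 0, 255, 30, -11, 0, 0, 0, 0, 255, 25, -10, 0, 0, 0, 0, 255, 0, 0, 0, 5, 0, 0, 255, 0, 0, 0, 4.74, 0, 0])

```text
time: 8.17
ee_pos: [478.1, 354.1, 315.7]
ee_rot: [-0.061, 0.702, 0.707, -0.061]
contact_force: [-0.3, -0.4, -1.8]
grip_width: 0.682
```

Request:
jog_arm(increments=[255, 0, 0, 0, 0, 0, 0, 255, 0, 0, 0, 0, 0, 0, 255, 0, 0, 0, 0, 0, 0])

```text
time: 8.42
ee_pos: [480.5, 351.5, 314.7]
ee_rot: [-0.059, 0.704, 0.705, -0.059]
contact_force: [0.1, 0.1, -1.2]
grip_width: 0.685
```

```bash
cat > fk.py <<'E'
from h import *
from scipy.spatial.transform import Rotation as R
def tool(p=None):
    s=env.sense();q=s["ee_rot"];M=R.from_quat([q[1],q[2],q[3],q[0]]);return np.array(s["ee_pos"]),M
def to(P):  # shift in tool axes to bring TCP to P
    p,M=tool();return M.inv().apply(np.array(P)-p)
X0=np.array([634,352.5,30.]);A=.17
sx=np.array([np.cos(A),0,-np.sin(A)]);sz=np.array([np.sin(A),0,np.cos(A)])
def sl(x,h): return X0+sx*x+sz*h
E
python3 - <<'E'
from fk import *
p,M=tool();print(p,M.apply([0,0,1]),"shift",to(sl(-200,190.5)),"yaw err",M.apply([1,0,0]),"need z",-sz)
im=env.grab_frame("top");s=env.grab_frame("side")
a=cv2.resize(im[130:270,120:280],None,fx=2.5,fy=2.5);b=cv2.resize(s[90:230,100:260],None,fx=2.5,fy=2.5)
cv2.imwrite("pics/t2.png",np.hstack([a,b])[:,:,::-1])
E
```

```text
[480.5 351.5 314.7] [-0.2 -0.  -1. ] shift [ 1.  -0.7 64.1] yaw err [-0.  1. -0.] need z [-0.2 -0.  -1. ]
```

View pics/t2.png

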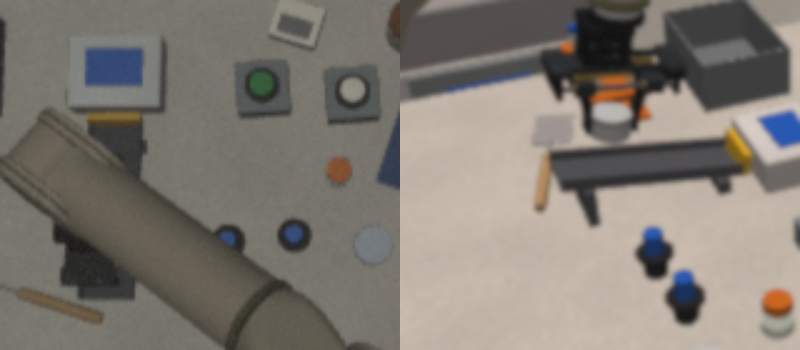

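The can is gripped and tilted parallel to the slide, above the load point (side view, crop (610,120)). I'll lower it now.

Request:
jog_arm(increments=[255, 1, 0, 15, 0, 0, 0, 255, 0, 0, 20, 0, 0, 0, 255, 0, 0, 15, 0, 0, 0, 255, 0, 0, 7, 0, 0, 0, 255, 0, 0, 3, 0, 0, 0])

```text
time: 8.93
ee_pos: [469.8, 352.5, 254.8]
ee_rot: [-0.06, 0.704, 0.705, -0.061]
contact_force: [0.3, -0.3, -1.5]
grip_width: 0.683
```

Request:
jog_arm(increments=[255, 0, 0, 1, 0, 0, 0, 255, 0, 0, 1, 0, 0, 0, 255, 0, 0, 0, 0, 0, 0])

```text
time: 9.18
ee_pos: [470.2, 353.0, 254.4]
ee_rot: [-0.06, 0.704, 0.705, -0.059]
contact_force: [0.3, 0.3, -1.7]
grip_width: 0.684
```

Request:
jog_arm(increments=[255, 0, 0, 1, 0, 0, 0, 255, 0, 0, 1, 0, 0, 0, 255, 0, 0, 1, 0, 0, 0, 255, 0, 0, 0, 0, 0, 0])

```text
time: 9.52
ee_pos: [469.7, 353.0, 252.2]
ee_rot: [-0.06, 0.704, 0.705, -0.06]
contact_force: [-1.9, -3.0, 11.2]
grip_width: 0.683
```

Request:
jog_arm(increments=[255, 0, 0, 1, 0, 0, 0, 255, 0, 0, 1, 0, 0, 0, 255, 0, 0, 0, 0, 0, 0])

```text
time: 9.77
ee_pos: [469.6, 353.1, 252.1]
ee_rot: [-0.059, 0.704, 0.705, -0.059]
contact_force: [-4.6, -9.7, 30.1]
grip_width: 0.682
```

Request:
jog_arm(increments=[255, 0, 0, -2, 0, 0, 0, 0, 0, 0, 0, 0, 0, 0, 0, 0, 0, 0, 0, 0, 0, 0, 0, 0, 0, 0, 0, 0, 0, 0, 0, 0, 0, 0, 0])

```text
time: 10.18
ee_pos: [469.3, 352.8, 250.4]
ee_rot: [-0.06, 0.704, 0.705, -0.06]
contact_force: [-0.9, 0.3, -0.2]
grip_width: 0.903
```

Request:
jog_arm(increments=[0, 0, 0, -10, 0, 0, 0, 0, 0, 0, -25, 0, 0, 0, 255, 0, 0, -15, 0, 0, 0, 255, 0, 0, 0, 0, 0, 0, 255, 0, -15, 0, 0, 0, 0])

```text
time: 10.6
ee_pos: [465.3, 352.1, 303.1]
ee_rot: [-0.06, 0.705, 0.704, -0.059]
contact_force: [-0.4, -0.3, -0.3]
grip_width: 0.848
```

Request:
jog_arm(increments=[255, 0, -20, 0, 0, 0, 0, 255, 0, -24, 0, 0, 0, 0, 255, 0, 0, 0, 0, 0, 0, 255, 0, 0, 0, 0, 0, 0, 255, 0, 0, 0, 0, 0, 0])

```text
time: 11.02
ee_pos: [420.2, 352.5, 309.9]
ee_rot: [-0.06, 0.704, 0.705, -0.06]
contact_force: [0.8, -0.3, -0.4]
grip_width: 0.475
```

Request:
jog_arm(increments=[255, 0, 0, 0, 0, 0, 0, 255, 0, 0, 0, 0, 0, 0, 255, 0, 0, 0, 0, 0, 0])

```text
time: 11.27
ee_pos: [420.2, 352.6, 309.6]
ee_rot: [-0.06, 0.704, 0.705, -0.06]
contact_force: [0.5, 0.5, -0.1]
grip_width: 0.248
```

Run:
```python
from fk import *
p,M=tool();print(p,"shift",to(sl(-258,192)))
im=env.grab_frame("top");s=env.grab_frame("side")
a=cv2.resize(im[130:270,120:280],None,fx=2.5,fy=2.5);b=cv2.resize(s[90:230,100:260],None,fx=2.5,fy=2.5)
cv2.imwrite("pics/t3.png",np.hstack([a,b])[:,:,::-1])
```

```text
[420.2 352.6 309.6] shift [-0.1  0.1 47.4]
```

View pics/t3.png

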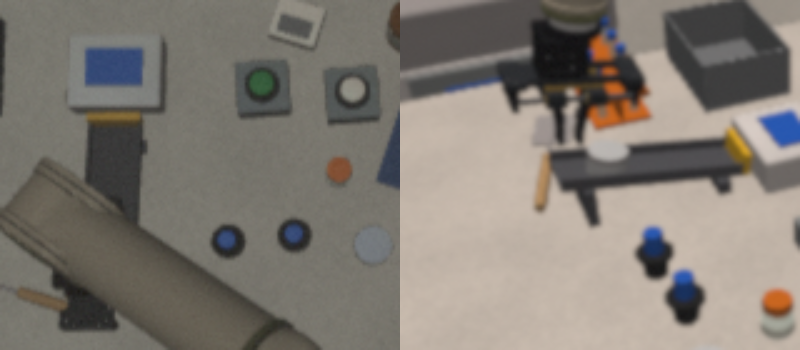

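The can sits flat in the slide (side crop (608,150)). I'll lower the closed fingers behind it and push.

Request:
jog_arm(increments=[255, 0, 0, 5, 0, 0, 0, 255, 0, 0, 10, 0, 0, 0, 255, 0, 0, 15, 0, 0, 0, 255, 0, 0, 12, 0, 0, 0, 255, 0, 0, 4, 0, 0, 0])

```text
time: 11.78
ee_pos: [411.0, 352.2, 262.1]
ee_rot: [-0.06, 0.704, 0.705, -0.062]
contact_force: [-0.8, 0.4, 0.1]
grip_width: 0.006
```

Request:
jog_arm(increments=[255, 0, 4, 0, 0, 0, 0, 255, 0, 4, 0, 0, 0, 0, 255, 0, 8, 0, 0, 0, 0, 255, 0, 8, 0, 0, 0, 0, 255, 0, 8, 0, 0, 0, 0])

```text
time: 12.2
ee_pos: [444.6, 352.8, 259.5]
ee_rot: [-0.06, 0.704, 0.705, -0.06]
contact_force: [-1.3, -0.1, 2.2]
grip_width: 0.001
```

Request:
jog_arm(increments=[255, 0, 8, 0, 0, 0, 0, 255, 0, 8, 0, 0, 0, 0, 255, 0, 8, 0, 0, 0, 0, 255, 0, 8, 0, 0, 0, 0, 255, 0, 8, 0, 0, 0, 0])

```text
time: 12.62
ee_pos: [483.6, 352.9, 252.3]
ee_rot: [-0.06, 0.704, 0.705, -0.06]
contact_force: [-2.5, 0.3, 3.3]
grip_width: 0.003
```

Request:
jog_arm(increments=[255, 0, 8, 0, 0, 0, 0, 255, 0, 8, 0, 0, 0, 0, 255, 0, 8, 0, 0, 0, 0, 255, 0, 8, 0, 0, 0, 0, 255, 0, 8, 0, 0, 0, 0])

```text
time: 13.03
ee_pos: [523.1, 352.9, 245.5]
ee_rot: [-0.06, 0.704, 0.705, -0.06]
contact_force: [-2.0, 0.6, 4.4]
grip_width: 0.002
```

Request:
jog_arm(increments=[255, 0, 8, 0, 0, 0, 0, 255, 0, 8, 0, 0, 0, 0, 255, 0, 8, 0, 0, 0, 0, 255, 0, 8, 0, 0, 0, 0, 255, 0, 6, 0, 0, 0, 0])

```text
time: 13.45
ee_pos: [560.8, 352.7, 238.9]
ee_rot: [-0.06, 0.704, 0.705, -0.06]
contact_force: [-1.0, -1.0, 3.3]
grip_width: 0.002
```

Request:
jog_arm(increments=[255, 0, 4, 0, 0, 0, 0, 255, 0, 4, 0, 0, 0, 0, 255, 0, 3, 0, 0, 0, 0, 255, 0, 3, 0, 0, 0, 0, 255, 0, 0, 0, 0, 0, 0])

```text
time: 13.87
ee_pos: [574.0, 352.7, 236.5]
ee_rot: [-0.06, 0.704, 0.705, -0.06]
contact_force: [0.4, -0.1, 0.9]
grip_width: 0.007
```

Request:
jog_arm(increments=[255, 0, 4, 0, 0, 0, 0, 255, 0, 4, 0, 0, 0, 0, 255, 0, 3, 0, 0, 0, 0, 255, 0, 2, 0, 0, 0, 0, 255, 0, 0, 0, 0, 0, 0])

```text
time: 14.28
ee_pos: [586.8, 352.7, 234.4]
ee_rot: [-0.06, 0.704, 0.705, -0.06]
contact_force: [0.9, 0.0, 0.0]
grip_width: 0.002
```

Request:
jog_arm(increments=[255, 0, 2, 0, 0, 0, 0, 255, 0, 2, 0, 0, 0, 0, 255, 0, 0, 0, 0, 0, 0])

```text
time: 14.53
ee_pos: [590.6, 352.8, 233.9]
ee_rot: [-0.06, 0.704, 0.705, -0.06]
contact_force: [-0.1, -0.3, 0.3]
grip_width: 0.002
```

Request:
jog_arm(increments=[255, 0, 2, 0, 0, 0, 0, 255, 0, 1, 0, 0, 0, 0, 255, 0, 0, 0, 0, 0, 0])

```text
time: 14.78
ee_pos: [593.4, 352.9, 233.4]
ee_rot: [-0.06, 0.704, 0.705, -0.06]
contact_force: [-0.1, 0.2, 1.1]
grip_width: 0.003
```

Request:
jog_arm(increments=[255, 0, 2, 0, 0, 0, 0, 255, 0, 1, 0, 0, 0, 0, 255, 0, 0, 0, 0, 0, 0])

```text
time: 15.03
ee_pos: [596.4, 352.9, 232.9]
ee_rot: [-0.06, 0.704, 0.705, -0.06]
contact_force: [-1.2, -0.8, 0.8]
grip_width: 0.005
```

Run:
```python
from fk import *
im=env.grab_frame("top");s=env.grab_frame("side")
a=cv2.resize(im[130:270,120:280],None,fx=2.5,fy=2.5);b=cv2.resize(s[90:230,130:290],None,fx=2.5,fy=2.5)
cv2.imwrite("pics/t4.png",np.hstack([a,b])[:,:,::-1])
```

```text
(no output)
```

View pics/t4.png

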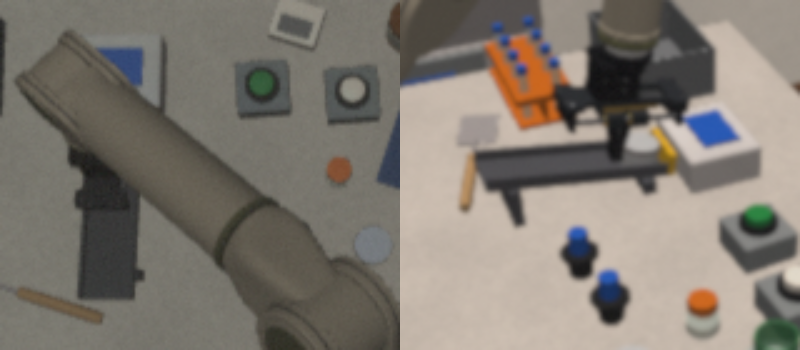

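Can nearly at the stop (side crop (643,140)). I'll keep pushing until contact shows.

Request:
jog_arm(increments=[255, 0, 2, 0, 0, 0, 0, 255, 0, 2, 0, 0, 0, 0, 255, 0, 0, 0, 0, 0, 0])

```text
time: 15.38
ee_pos: [600.5, 352.8, 232.2]
ee_rot: [-0.06, 0.704, 0.705, -0.06]
contact_force: [0.5, 0.2, 0.7]
grip_width: 0.003
```

Request:
jog_arm(increments=[255, 0, 1, 0, 0, 0, 0, 255, 0, 1, 0, 0, 0, 0, 255, 0, 0, 0, 0, 0, 0])

```text
time: 15.63
ee_pos: [601.9, 353.1, 231.9]
ee_rot: [-0.06, 0.704, 0.705, -0.06]
contact_force: [-1.3, -0.7, 0.3]
grip_width: 0.011
```

Request:
jog_arm(increments=[255, 0, 1, 0, 0, 0, 0, 255, 0, 1, 0, 0, 0, 0, 255, 0, 0, 0, 0, 0, 0])

```text
time: 15.88
ee_pos: [602.7, 353.8, 231.7]
ee_rot: [-0.061, 0.703, 0.705, -0.061]
contact_force: [-10.3, -1.1, 4.3]
grip_width: 0.004
```

Contact with the stop. I'll retreat and measure.

Request:
jog_arm(increments=[255, 0, -5, 0, 0, 0, 0, 255, 0, -8, 0, 0, 0, 0, 255, 0, 0, -20, 0, 0, 0, 255, 0, 0, -30, 0, 0, 0, 255, 0, 0, -30, 0, 0, 0])

```text
time: 16.3
ee_pos: [604.4, 352.7, 313.1]
ee_rot: [-0.06, 0.704, 0.705, -0.061]
contact_force: [0.4, 1.0, 0.0]
grip_width: 0.002
```

Request:
jog_arm(increments=[0, 0, -20, 0, -5, 0, 0, 0, 0, -20, 0, -4.74, 0, 0, 0, 0, 0, 0, 0, 0, 0, 0, 0, 0, 0, 0, 0, 0])

```text
time: 16.63
ee_pos: [563.5, 353.3, 318.4]
ee_rot: [0.001, 0.706, 0.708, 0.0]
contact_force: [0.8, -0.4, -0.0]
grip_width: 0.222
```

Run:
```python
from look import *
from fk import tool
im=look("t5.npy");report(im);p,M=tool();print(p,M.as_matrix().T)
```

```text
can 68 [153 148  25  18] [739.1 354.6]
can 153 [262 221  14  14] [444.8 -52. ]
knob 25 [460.   70.8] if home [452.6  68.8]
knob 26 [ 442.6 -159.1] if home [ 435.9 -150.2]
mouth 111 [289 181  16  16] box [ 586.5 -155.7] cen [ 587.4 -156.2] side [281.  224.9]
mouth 108 [320 186  15  15] box [ 568.8 -271.2] cen [ 569.4 -272. ] side [294.2 254.9]
mouth 100 [351 200  16  15] box [ 514.9 -388.7] cen [ 514.5 -390.2] side [296.9 295.7]
jar (np.int32(79), array([251, 193,  10,  10], dtype=int32), array([255.2, 197.4]), array([561.8,   0.5,  55. ]))
[565.7 352.4 317.9] [[-0.  1. -0.]
 [ 1.  0.  0.]
 [ 0. -0. -1.]]
```

Request:
jog_arm(increments=[0, -20, -6, 0, 0, 0, 0, 0, -34, -10, 0, 0, 0, 0, 0, -34, -10, 0, 0, 0, 0, 0, -34, -10, 0, 0, 0, 0, 0, -34, -10, 0, 0, 0, 0])

```text
time: 17.15
ee_pos: [519.7, 194.9, 317.3]
ee_rot: [-0.001, 0.707, 0.707, -0.0]
contact_force: [1.4, 0.4, 0.5]
grip_width: 0.695
```

Request:
jog_arm(increments=[0, -34, -10, 0, 0, 0, 0, 0, -34, -10, 0, 0, 0, 0, 0, -34, -10, 0, 0, 0, 0, 0, -34, -10, 0, 0, 0, 0, 0, -34, -10, 0, 0, 0, 0])

```text
time: 17.57
ee_pos: [469.6, 24.6, 318.0]
ee_rot: [-0.0, 0.707, 0.707, 0.0]
contact_force: [0.8, 0.1, -0.0]
grip_width: 0.984
```

Request:
jog_arm(increments=[0, -34, -10, 0, 0, 0, 0, 0, -34, -10, 0, 0, 0, 0, 0, -10, -5, 0, 0, 0, 0, 0, 0, 0, 0, 0, 0, 0, 0, 0, 0, 0, 0, 0, 0])

```text
time: 17.98
ee_pos: [445.1, -51.8, 318.0]
ee_rot: [-0.0, 0.707, 0.707, 0.0]
contact_force: [-0.4, -0.6, 0.6]
grip_width: 0.998
```

Request:
jog_arm(increments=[0, 0, 0, 20, 0, 0, 0, 0, 0, 0, 25, 0, 0, 0, 0, 0, 0, 20, 0, 0, 0, 0, 0, 0, 0, 0, 0, 0, 0, 0, 0, 0, 0, 0, 0])

```text
time: 18.4
ee_pos: [445.0, -50.0, 252.5]
ee_rot: [-0.001, 0.706, 0.708, -0.0]
contact_force: [0.5, -0.5, 1.6]
grip_width: 0.999
```

Request:
jog_arm(increments=[0, -1.5, 0, 20, 0, 0, 0, 0, 0, 0, 20, 0, 0, 0, 0, 0, 0, 14, 0, 0, 0, 0, 0, 0, 8, 0, 0, 0, 255, 0, 0, 0, 0, 0, 0])

```text
time: 18.82
ee_pos: [444.9, -52.3, 190.6]
ee_rot: [-0.0, 0.707, 0.708, -0.0]
contact_force: [-0.6, 0.2, -0.5]
grip_width: 0.977
```

Request:
jog_arm(increments=[255, 0, 0, 0, 0, 0, 0, 255, 0, 0, 0, 0, 0, 0, 255, 0, 0, 0, 0, 0, 0, 255, 0, 0, 0, 0, 0, 0, 255, 0, 0, 0, 0, 0, 0])

```text
time: 19.23
ee_pos: [445.1, -52.8, 191.5]
ee_rot: [0.001, 0.707, 0.707, 0.0]
contact_force: [-1.1, 0.3, 5.7]
grip_width: 0.685
```

Request:
jog_arm(increments=[255, 0, 0, 0, 0, 0, 0, 255, 0, 0, -10, 0, 0, 0, 255, 0, 0, -30, 0, 0, 0, 255, 0, 0, -40, 0, 0, 0, 255, 0, 0, -40, 0, 0, 0])

```text
time: 19.65
ee_pos: [443.8, -52.3, 312.1]
ee_rot: [-0.001, 0.706, 0.708, -0.0]
contact_force: [1.8, -1.3, -1.9]
grip_width: 0.678
```

Request:
jog_arm(increments=[255, 20, 2, 0, 0, 0, 0, 255, 34, 3, 0, 0, 0, 0, 255, 34, 3, 0, 0, 0, 0, 255, 34, 3, 0, 0, 0, 0, 255, 34, 3, 0, 0, 0, 0])

```text
time: 20.07
ee_pos: [458.0, 104.8, 311.4]
ee_rot: [0.0, 0.707, 0.707, -0.0]
contact_force: [-0.1, -0.4, -3.3]
grip_width: 0.681
```

Request:
jog_arm(increments=[255, 34, 3, 0, 0, 0, 0, 255, 34, 3, 0, 0, 0, 0, 255, 34, 3, 0, 0, 0, 0, 255, 34, 3, 0, 0, 0, 0, 255, 34, 3, 0, 0, 0, 0])

```text
time: 20.48
ee_pos: [473.0, 274.7, 311.1]
ee_rot: [0.0, 0.707, 0.707, -0.0]
contact_force: [1.0, 0.6, -1.2]
grip_width: 0.682
```

Request:
jog_arm(increments=[255, 34, 3, 0, 0, 0, 0, 255, 34, 3, 0, 0, 0, 0, 255, 10, 0, 0, 5, 0, 0, 255, 0, 0, 0, 4.74, 0, 0, 255, 0, 0, 0, 0, 0, 0])

```text
time: 20.9
ee_pos: [479.3, 351.6, 310.3]
ee_rot: [-0.062, 0.704, 0.705, -0.062]
contact_force: [1.6, -0.3, -2.8]
grip_width: 0.682
```

Request:
jog_arm(increments=[255, 0, 0, 0, 0, 0, 0, 255, 0, 0, 0, 0, 0, 0])

```text
time: 21.07
ee_pos: [479.4, 350.7, 310.8]
ee_rot: [-0.059, 0.705, 0.705, -0.059]
contact_force: [0.9, -0.8, -2.2]
grip_width: 0.683
```

Run:
```python
from fk import *
p,M=tool();print(p,M.as_matrix().T,"shift",to(sl(-200,192)))
im=env.grab_frame("top");s=env.grab_frame("side")
a=cv2.resize(im[130:270,120:280],None,fx=2.5,fy=2.5);b=cv2.resize(s[90:230,130:290],None,fx=2.5,fy=2.5)
cv2.imwrite("pics/t6.png",np.hstack([a,b])[:,:,::-1])
```

```text
[479.4 350.7 310.8] [[-0.   1.  -0. ]
 [ 1.   0.  -0.2]
 [-0.2 -0.  -1. ]] shift [ 1.8 -0.2 58.6]
```

Request:
jog_arm(increments=[255, 2, 0, 15, 0, 0, 0, 255, 0, 0, 20, 0, 0, 0, 255, 0, 0, 15, 0, 0, 0, 255, 0, 0, 6, 0, 0, 0, 255, 0, 0, 2, 0, 0, 0])

```text
time: 21.58
ee_pos: [469.1, 352.8, 253.3]
ee_rot: [-0.06, 0.704, 0.705, -0.06]
contact_force: [-1.5, -2.7, 4.4]
grip_width: 0.678
```

Request:
jog_arm(increments=[255, 0, 0, 1, 0, 0, 0, 255, 0, 0, 1, 0, 0, 0, 255, 0, 0, 0, 0, 0, 0])

```text
time: 21.83
ee_pos: [469.4, 353.3, 253.3]
ee_rot: [-0.059, 0.704, 0.705, -0.059]
contact_force: [-2.5, -2.3, 6.6]
grip_width: 0.686
```

Request:
jog_arm(increments=[255, 0, 0, -1, 0, 0, 0, 0, 0, 0, 0, 0, 0, 0, 0, 0, 0, 0, 0, 0, 0, 0, 0, 0, 0, 0, 0, 0, 0, 0, 0, 0, 0, 0, 0])

```text
time: 22.25
ee_pos: [469.2, 353.4, 252.7]
ee_rot: [-0.06, 0.704, 0.705, -0.06]
contact_force: [0.1, 0.1, 0.9]
grip_width: 0.9
```

Request:
jog_arm(increments=[0, 0, 0, -10, 0, 0, 0, 0, 0, 0, -25, 0, 0, 0, 255, 0, 0, -15, 0, 0, 0, 255, 0, 0, 0, 0, 0, 0, 255, 0, -15, 0, 0, 0, 0])

```text
time: 22.67
ee_pos: [465.1, 352.6, 305.1]
ee_rot: [-0.06, 0.705, 0.704, -0.059]
contact_force: [-0.5, -0.6, -0.3]
grip_width: 0.852
```

Request:
jog_arm(increments=[255, 0, -20, 0, 0, 0, 0, 255, 0, -24, 0, 0, 0, 0, 255, 0, 0, 0, 0, 0, 0, 255, 0, 0, 0, 0, 0, 0, 255, 0, 0, 0, 0, 0, 0])

```text
time: 23.08
ee_pos: [420.0, 353.0, 311.8]
ee_rot: [-0.06, 0.704, 0.705, -0.06]
contact_force: [0.7, 0.3, -0.5]
grip_width: 0.477
```

Request:
jog_arm(increments=[255, 0, 0, 0, 0, 0, 0, 255, 0, 0, 0, 0, 0, 0, 255, 0, 0, 0, 0, 0, 0, 255, 0, 0, 0, 0, 0, 0])

```text
time: 23.42
ee_pos: [419.8, 353.2, 311.6]
ee_rot: [-0.06, 0.704, 0.705, -0.06]
contact_force: [0.2, 0.4, -0.2]
grip_width: 0.173
```

Run:
```python
from fk import *
p,M=tool();print(p,"shift",to(sl(-258,193)))
im=env.grab_frame("top");s=env.grab_frame("side")
a=cv2.resize(im[130:270,120:280],None,fx=2.5,fy=2.5);b=cv2.resize(s[90:230,100:260],None,fx=2.5,fy=2.5)
cv2.imwrite("pics/t7.png",np.hstack([a,b])[:,:,::-1])
```

```text
[419.8 353.2 311.6] shift [-0.7  0.8 48.3]
```

View pics/t7.png

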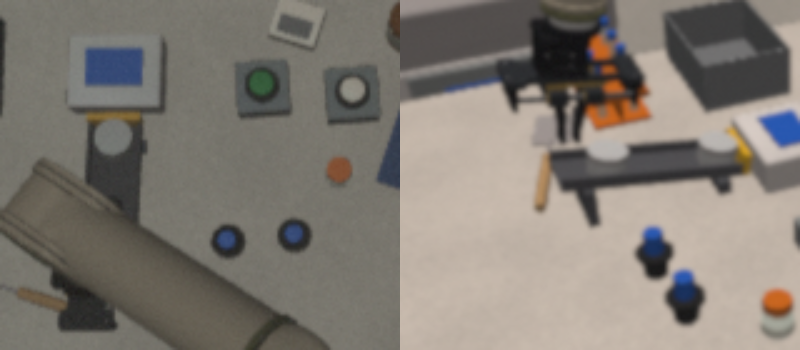

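The first can rests at the stop (side crop (718,143)), and the second sits at the load point (608,150). I'll push the second.

Request:
jog_arm(increments=[255, 0, 0, 6, 0, 0, 0, 255, 0, 0, 12, 0, 0, 0, 255, 0, 0, 15, 0, 0, 0, 255, 0, 0, 12, 0, 0, 0, 255, 0, 0, 3, 0, 0, 0])

```text
time: 23.93
ee_pos: [410.4, 352.6, 261.8]
ee_rot: [-0.06, 0.704, 0.705, -0.062]
contact_force: [-0.3, 0.4, 0.3]
grip_width: 0.006
```

Request:
jog_arm(increments=[255, 0, 4, 0, 0, 0, 0, 255, 0, 4, 0, 0, 0, 0, 255, 0, 6, 0, 0, 0, 0, 255, 0, 7, 0, 0, 0, 0, 255, 0, 7, 0, 0, 0, 0])

```text
time: 24.35
ee_pos: [440.0, 353.3, 260.1]
ee_rot: [-0.06, 0.704, 0.705, -0.06]
contact_force: [-0.6, 0.2, 1.9]
grip_width: 0.006
```

Request:
jog_arm(increments=[255, 0, 7, 0, 0, 0, 0, 255, 0, 7, 0, 0, 0, 0, 255, 0, 7, 0, 0, 0, 0, 255, 0, 7, 0, 0, 0, 0, 255, 0, 7, 0, 0, 0, 0])

```text
time: 24.77
ee_pos: [474.1, 353.4, 253.8]
ee_rot: [-0.06, 0.704, 0.705, -0.06]
contact_force: [-2.5, 0.0, 4.7]
grip_width: 0.009
```

Request:
jog_arm(increments=[255, 0, 7, 0, 0, 0, 0, 255, 0, 7, 0, 0, 0, 0, 255, 0, 7, 0, 0, 0, 0, 255, 0, 7, 0, 0, 0, 0, 255, 0, 7, 0, 0, 0, 0])

```text
time: 25.18
ee_pos: [508.7, 353.3, 247.8]
ee_rot: [-0.06, 0.704, 0.705, -0.06]
contact_force: [-1.7, -0.8, 4.2]
grip_width: 0.007
```

Request:
jog_arm(increments=[255, 0, 5, 0, 0, 0, 0, 255, 0, 5, 0, 0, 0, 0, 255, 0, 5, 0, 0, 0, 0, 255, 0, 5, 0, 0, 0, 0, 255, 0, 0, 0, 0, 0, 0])

```text
time: 25.6
ee_pos: [528.7, 352.9, 244.1]
ee_rot: [-0.06, 0.705, 0.705, -0.06]
contact_force: [-0.1, 0.2, 0.3]
grip_width: 0.003
```

Request:
jog_arm(increments=[255, 0, 3, 0, 0, 0, 0, 255, 0, 3, 0, 0, 0, 0, 255, 0, 3, 0, 0, 0, 0, 255, 0, 2, 0, 0, 0, 0, 255, 0, 0, 0, 0, 0, 0])

```text
time: 26.02
ee_pos: [539.0, 353.2, 242.4]
ee_rot: [-0.06, 0.704, 0.705, -0.06]
contact_force: [0.8, 0.1, 1.1]
grip_width: 0.007
```

Request:
jog_arm(increments=[255, 0, 1, 0, 0, 0, 0, 255, 0, 1, 0, 0, 0, 0, 255, 0, 0, 0, 0, 0, 0])

```text
time: 26.27
ee_pos: [540.6, 353.4, 242.3]
ee_rot: [-0.06, 0.704, 0.705, -0.06]
contact_force: [-1.2, 0.5, -0.2]
grip_width: 0.002
```

Request:
jog_arm(increments=[255, 0, 1, 0, 0, 0, 0, 255, 0, 1, 0, 0, 0, 0, 255, 0, 0, 0, 0, 0, 0])

```text
time: 26.52
ee_pos: [542.5, 353.4, 241.9]
ee_rot: [-0.06, 0.704, 0.705, -0.06]
contact_force: [-1.7, 0.1, -0.0]
grip_width: 0.004
```

Request:
jog_arm(increments=[255, 0, 1, 0, 0, 0, 0, 255, 0, 1, 0, 0, 0, 0, 255, 0, 0, 0, 0, 0, 0])

```text
time: 26.77
ee_pos: [543.3, 353.9, 241.6]
ee_rot: [-0.061, 0.704, 0.705, -0.061]
contact_force: [-6.1, -1.6, 3.2]
grip_width: 0.007
```

Request:
jog_arm(increments=[255, 0, 1, 0, 0, 0, 0, 255, 0, 0, 0, 0, 0, 0])

```text
time: 26.93
ee_pos: [543.7, 354.2, 241.6]
ee_rot: [-0.061, 0.703, 0.706, -0.062]
contact_force: [-10.8, -2.0, 6.6]
grip_width: 0.007
```

Request:
jog_arm(increments=[255, 0, -4, 0, 0, 0, 0, 255, 0, -8, 0, 0, 0, 0, 255, 0, 0, -20, 0, 0, 0, 255, 0, 0, -30, 0, 0, 0, 255, 0, 0, -35, 0, 0, 0])

```text
time: 27.35
ee_pos: [547.4, 352.9, 327.0]
ee_rot: [-0.06, 0.704, 0.705, -0.061]
contact_force: [1.1, 0.9, 0.4]
grip_width: 0.004
```

Request:
jog_arm(increments=[0, 0, -25, 0, -5, 0, 0, 0, 0, -30, 0, -4.74, 0, 0, 0, 0, -30, 0, 0, 0, 0, 0, 0, -10, 0, 0, 0, 0, 0, 0, 0, 0, 0, 0, 0])

```text
time: 27.77
ee_pos: [450.6, 354.0, 334.7]
ee_rot: [0.001, 0.706, 0.709, 0.0]
contact_force: [0.3, 0.2, -0.8]
grip_width: 0.299
```

Run:
```python
from look import *
from fk import tool
im=look("t8.npy");report(im);p,M=tool();print(p,M.as_matrix().T)
s=env.grab_frame("side")
a=cv2.resize(im[130:270,120:280],None,fx=2.5,fy=2.5);b=cv2.resize(s[90:230,100:260],None,fx=2.5,fy=2.5)
cv2.imwrite("pics/t8.png",np.hstack([a,b])[:,:,::-1])
```

```text
can 85 [153 148  25  18] [731.6 360.8]
knob 22 [460.4  71. ] if home [452.9  69.1]
knob 23 [452.  175.3] if home [444.9 168.5]
knob 25 [ 443.2 -158.3] if home [ 436.5 -149.5]
mouth 108 [289 181  16  15] box [ 588.5 -155.8] cen [ 587.7 -155.9] side [281.6 224.8]
mouth 101 [324 192  16  16] box [ 543.9 -287.5] cen [ 544.9 -287.2] side [288.5 262.2]
mouth 98 [351 200  16  15] box [ 514.9 -388.7] cen [ 514.4 -389.9] side [296.9 295.7]
jar (np.int32(77), array([251, 193,  10,  10], dtype=int32), array([255.2, 197.4]), array([561.9,   0.5,  55. ]))
[454.  352.9 334.3] [[-0.  1. -0.]
 [ 1.  0.  0.]
 [ 0. -0. -1.]]
```

View pics/t8.png

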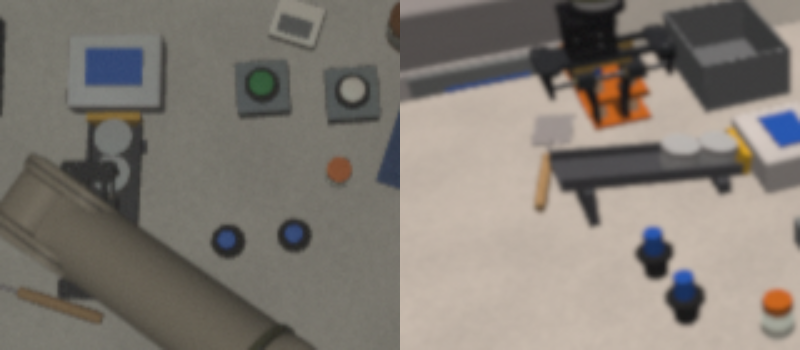

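The second can rests against the first (side crop (681,147) beside (718,143)). The middle flask has been knocked aside and its mouth is now at (544.5,-287). Next is stopper 1.

Request:
jog_arm(increments=[0, -25, 0, 0, 0, 0, 0, 0, -35, -0.5, 0, 0, 0, 0, 0, -35, -1, 0, 0, 0, 0, 0, -35, -1, 0, 0, 0, 0, 0, -35, 0, 0, 0, 0, 0])

```text
time: 28.33
ee_pos: [451.9, 186.1, 333.8]
ee_rot: [-0.0, 0.707, 0.707, 0.0]
contact_force: [0.7, -0.6, -0.1]
grip_width: 0.818
```

Request:
jog_arm(increments=[0, -12.5, 0, 20, 0, 0, 0, 0, 0, 0, 30, 0, 0, 0, 0, 0, 0, 25, 0, 0, 0, 0, 0, 0, 10, 0, 0, 0, 0, 0, 0, 0, 0, 0, 0])

```text
time: 28.75
ee_pos: [451.2, 175.1, 247.0]
ee_rot: [-0.001, 0.707, 0.707, -0.002]
contact_force: [0.6, 0.2, 0.1]
grip_width: 0.998
```

Run:
```python
from fk import *
print(env.sense()["grip_width"],"shift",to([451.5,175.5,224]))
```

```text
0.9976420590575729 shift [ 0.4  0.4 23. ]
```

Request:
jog_arm(increments=[0, 0, 0, 13, 0, 0, 0, 0, 0, 0, 9, 0, 0, 0, 0, 0, 0, 0, 0, 0, 0, 255, 0, 0, 0, 0, 0, 0, 255, 0, 0, 0, 0, 0, 0])

```text
time: 29.17
ee_pos: [451.4, 176.1, 227.6]
ee_rot: [0.0, 0.707, 0.708, 0.0]
contact_force: [0.2, 0.8, 0.2]
grip_width: 0.919
```

Request:
jog_arm(increments=[255, 0, 0, 0, 0, 0, 0, 255, 0, 0, 0, 0, 0, 0, 255, 0, 0, 0, 0, 0, 0, 255, 0, 0, 0, 0, 0, 0, 255, 0, 0, 0, 0, 0, 0])

```text
time: 29.58
ee_pos: [451.2, 175.8, 227.1]
ee_rot: [0.0, 0.707, 0.707, 0.0]
contact_force: [-0.0, -0.6, -0.4]
grip_width: 0.551
```

Request:
jog_arm(increments=[255, 0, 0, 0, 0, 0, 0, 255, 0, 0, 0, 0, 0, 0, 255, 0, 0, 0, 0, 0, 0, 255, 0, 0, 0, 0, 0, 0, 255, 0, 0, -10, 0, 0, 0])

```text
time: 30.0
ee_pos: [450.5, 175.4, 235.9]
ee_rot: [-0.001, 0.707, 0.708, -0.001]
contact_force: [-0.5, 0.0, -0.3]
grip_width: 0.309
```

Request:
jog_arm(increments=[255, 0, 0, -30, 0, 0, 0, 255, 0, 0, -40, 0, 0, 0, 255, 0, 0, -40, 0, 0, 0, 255, 0, 0, -40, 0, 0, 0, 255, 0, 0, 0, 0, 0, 0])

```text
time: 30.42
ee_pos: [452.0, 177.4, 395.0]
ee_rot: [0.003, 0.706, 0.708, 0.004]
contact_force: [1.8, 1.0, 0.2]
grip_width: 0.314
```

Request:
jog_arm(increments=[255, -20, 8, 0, 0, 0, 0, 255, -30, 12, 0, 0, 0, 0, 255, -30, 12, 0, 0, 0, 0, 255, -30, 12, 0, 0, 0, 0, 255, -30, 12, 0, 0, 0, 0])

```text
time: 30.83
ee_pos: [507.4, 34.6, 387.8]
ee_rot: [0.0, 0.707, 0.708, 0.0]
contact_force: [0.7, 1.1, -0.5]
grip_width: 0.314
```

Request:
jog_arm(increments=[255, -30, 12, 0, 0, 0, 0, 255, -30, 12, 0, 0, 0, 0, 255, -30, 13, 0, 0, 0, 0, 255, -30, 13, 0, 0, 0, 0, 255, -30, 13, 0, 0, 0, 0])

```text
time: 31.25
ee_pos: [570.7, -115.5, 387.7]
ee_rot: [0.0, 0.707, 0.708, 0.0]
contact_force: [0.5, 0.6, -0.7]
grip_width: 0.317
```

Request:
jog_arm(increments=[255, -30, 12, 0, 0, 0, 0, 255, -12, 6, 0, 0, 0, 0, 255, 0, 0, 0, 0, 0, 0, 255, 0, 0, 0, 0, 0, 0, 255, 0, 0, 0, 0, 0, 0])

```text
time: 31.67
ee_pos: [588.4, -154.5, 387.4]
ee_rot: [-0.0, 0.706, 0.708, 0.0]
contact_force: [0.6, 0.8, -0.3]
grip_width: 0.313
```

```bash
cat > vs.py <<'E'
from fk import *
from look import *
def go(M,name,z=390):
    print("grip",env.sense()["grip_width"],"shift",to([*M,z]))
    im=look();s=env.grab_frame("side")
    P=np.array([*M,115.]);u,v=map(int,proj("side",P)); 
    b=s[v-75:v+45,u-60:u+60]; r,g,bb=chan(s)
    for q in blobs(sub(masks(s)["blue"],(u-40,v-90,u+40,v)),20): print("blue side",q[0],q[1],q[2])
    for q in blobs(sub((g-r>15)&(g-bb>5),(u-25,v-20,u+25,v+25)),40): print("green side",q[0],q[1],q[2],"rim proj",proj("side",P))
    p,_=tool(); print("foot proj if axis ok",np.array(proj("side",p-[0,0,227])),"knobmid",np.array(proj("side",p-[0,0,171])))
    cv2.imwrite(name,cv2.resize(b,None,fx=4,fy=4)[:,:,::-1])
E
python3 -c "
from vs import *
go((588,-155.8),'pics/f1.png')"
```

```text
grip 0.3134587764967317 shift [-1.3 -0.4 -2.6]
blue side 148 [245 135  19  13] [254.  141.1]
blue side 135 [278 189  10  16] [282.  196.5]
green side 350 [271 217  19  23] [280.3 228.2] rim proj (np.float64(281.45079074142006), np.float64(224.81102170831173))
foot proj if axis ok [282.  212.7] knobmid [282.9 197.3]
```

View pics/f1.png

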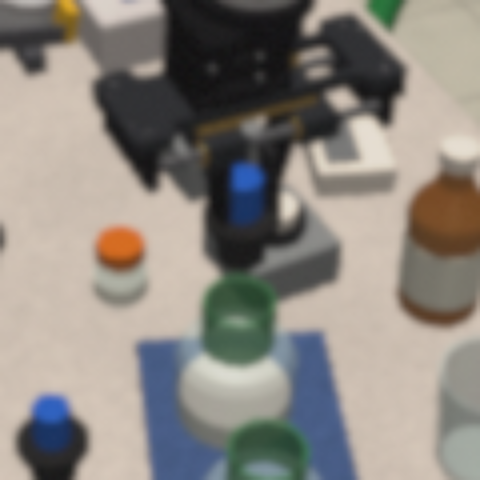

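The stopper hangs above flask 1's neck, nearly centred (crop column 242 against neck 238). I'll correct by 1 mm and lower it.

Request:
jog_arm(increments=[255, -1, -1.5, 15, 0, 0, 0, 255, 0, 0, 20, 0, 0, 0, 255, 0, 0, 8, 0, 0, 0, 255, 0, 0, 5, 0, 0, 0, 255, 0, 0, 5, 0, 0, 0])

```text
time: 32.23
ee_pos: [587.0, -156.6, 334.1]
ee_rot: [0.0, 0.707, 0.708, 0.0]
contact_force: [-0.6, 0.1, -0.8]
grip_width: 0.313
```

Request:
jog_arm(increments=[255, 0, 0, 5, 0, 0, 0, 255, 0, 0, 5, 0, 0, 0, 255, 0, 0, 4, 0, 0, 0])

```text
time: 32.48
ee_pos: [587.1, -157.0, 320.0]
ee_rot: [0.0, 0.707, 0.708, 0.0]
contact_force: [-0.5, -0.6, -0.9]
grip_width: 0.311
```

Request:
jog_arm(increments=[255, 0, 0, 3, 0, 0, 0, 255, 0, 0, 2, 0, 0, 0, 255, 0, 0, 2, 0, 0, 0, 255, 0, 0, 0, 0, 0, 0])

```text
time: 32.82
ee_pos: [587.2, -157.0, 313.7]
ee_rot: [0.0, 0.707, 0.707, 0.0]
contact_force: [-0.6, -0.1, 3.5]
grip_width: 0.317
```

Request:
jog_arm(increments=[255, 0, 0, 1, 0, 0, 0, 255, 0, 0, 1, 0, 0, 0, 255, 0, 0, 0, 0, 0, 0])

```text
time: 33.07
ee_pos: [587.3, -156.9, 313.2]
ee_rot: [0.001, 0.707, 0.707, 0.0]
contact_force: [-5.9, 0.8, 15.1]
grip_width: 0.308
```

Request:
jog_arm(increments=[255, 0, 0, 1, 0, 0, 0, 255, 0, 0, 0, 0, 0, 0])

```text
time: 33.23
ee_pos: [587.3, -156.9, 313.1]
ee_rot: [0.001, 0.707, 0.707, 0.0]
contact_force: [-9.3, 1.3, 22.8]
grip_width: 0.311
```

Request:
jog_arm(increments=[255, 0, 0, -2, 0, 0, 0, 0, 0, 0, 0, 0, 0, 0, 0, 0, 0, 0, 0, 0, 0, 0, 0, 0, 0, 0, 0, 0, 0, 0, 0, 0, 0, 0, 0])

```text
time: 33.65
ee_pos: [586.9, -157.1, 311.6]
ee_rot: [-0.0, 0.707, 0.707, -0.0]
contact_force: [0.4, -0.4, 0.6]
grip_width: 0.53
```

Request:
jog_arm(increments=[0, 0, 0, -5, 0, 0, 0, 0, 0, 0, -20, 0, 0, 0, 0, 0, 0, -30, 0, 0, 0, 0, 0, 0, -20, 0, 0, 0, 0, 0, 0, 0, 0, 0, 0])

```text
time: 34.07
ee_pos: [587.9, -156.8, 392.0]
ee_rot: [0.003, 0.707, 0.708, 0.002]
contact_force: [1.0, -0.6, -0.0]
grip_width: 0.91
```

Request:
jog_arm(increments=[0, 20, -10, 0, 0, 0, 0, 0, 30, -18, 0, 0, 0, 0, 0, 30, -18, 0, 0, 0, 0, 0, 30, -18, 0, 0, 0, 0, 0, 30, -18, 0, 0, 0, 0])

```text
time: 34.48
ee_pos: [503.7, -15.9, 386.6]
ee_rot: [-0.0, 0.707, 0.707, -0.0]
contact_force: [-0.9, -0.0, 0.3]
grip_width: 1.003
```

```bash
python3 -c "
from vs import *
report(look())
go((588,-155.8),'pics/f1b.png')
print(env.sense()['ee_pos'])"
```

```text
can 88 [153 148  25  18] [730.3 360. ]
knob 30 [ 601.4 -168. ] if home [ 587.2 -158.7]
knob 22 [460.4  71. ] if home [452.9  69.1]
knob 28 [ 442.5 -157.6] if home [ 435.9 -148.8]
mouth 101 [324 192  16  15] box [ 545.8 -287.5] cen [ 545.4 -286.7] side [289.2 262. ]
mouth 98 [351 200  16  15] box [ 514.9 -388.7] cen [ 513.4 -389.6] side [296.9 295.7]
jar None
grip 1.0027851386193594 shift [-144.8   84.    -2.6]
blue side 102 [276 212   9  12] [280.2 217.6]
green side 147 [272 229  18  11] [280.2 233.9] rim proj (np.float64(281.45079074142006), np.float64(224.81102170831173))
foot proj if axis ok [236.1 191.6] knobmid [235.5 176.5]
[504.9 -17.5 387. ]
```

View pics/f1b.png

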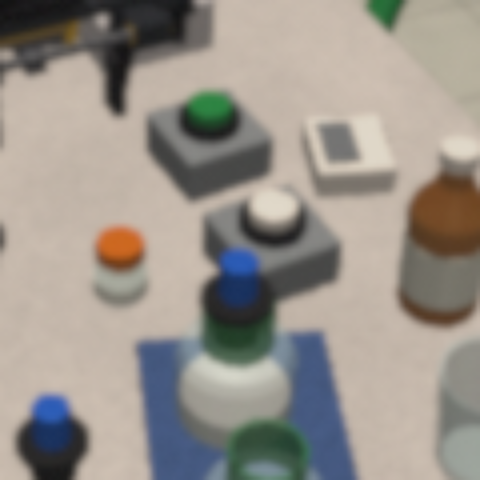

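Stopper 1 is home and upright, centred on the neck at crop (238,290). Next is stopper 2.

Request:
jog_arm(increments=[0, 25, -13, 0, 0, 0, 0, 0, 32, -16, 0, 0, 0, 0, 0, 31.5, -16, 20, 0, 0, 0, 0, 0, 0, 35, 0, 0, 0, 0, 0, 0, 35, 0, 0, 0])

```text
time: 35.15
ee_pos: [460.0, 72.2, 297.0]
ee_rot: [0.001, 0.706, 0.708, 0.001]
contact_force: [1.9, -1.2, -1.6]
grip_width: 0.996
```

Request:
jog_arm(increments=[0, 0, 0, 35, 0, 0, 0, 0, 0, 0, 15, 0, 0, 0, 0, 0, 0, 0, 0, 0, 0, 0, 0, 0, 0, 0, 0, 0])

```text
time: 35.48
ee_pos: [460.1, 70.7, 246.7]
ee_rot: [-0.001, 0.707, 0.707, -0.0]
contact_force: [0.8, 0.3, 0.2]
grip_width: 1.0
```

Run:
```python
from fk import *
print(env.sense()["grip_width"],"shift",to([459.8,71.2,226]))
```

```text
0.9997586672659131 shift [ 0.5 -0.3 20.7]
```

Request:
jog_arm(increments=[0, 0.5, 0, 12, 0, 0, 0, 0, 0, 0, 9, 0, 0, 0, 0, 0, 0, 0, 0, 0, 0, 255, 0, 0, 0, 0, 0, 0, 255, 0, 0, 0, 0, 0, 0])

```text
time: 35.9
ee_pos: [459.9, 71.9, 226.4]
ee_rot: [0.0, 0.707, 0.707, 0.0]
contact_force: [-0.2, -0.4, 0.0]
grip_width: 0.922
```

Request:
jog_arm(increments=[255, 0, 0, 0, 0, 0, 0, 255, 0, 0, 0, 0, 0, 0, 255, 0, 0, 0, 0, 0, 0, 255, 0, 0, 0, 0, 0, 0, 255, 0, 0, 0, 0, 0, 0])

```text
time: 36.32
ee_pos: [459.8, 71.8, 226.1]
ee_rot: [0.0, 0.707, 0.707, 0.0]
contact_force: [-0.1, 0.6, -0.2]
grip_width: 0.558
```

Request:
jog_arm(increments=[255, 0, 0, 0, 0, 0, 0, 255, 0, 0, 0, 0, 0, 0, 255, 0, 0, 0, 0, 0, 0, 255, 0, 0, 0, 0, 0, 0, 255, 0, 0, 0, 0, 0, 0])

```text
time: 36.73
ee_pos: [459.7, 71.8, 225.9]
ee_rot: [-0.0, 0.707, 0.707, -0.0]
contact_force: [0.8, 0.1, -0.1]
grip_width: 0.316
```

Request:
jog_arm(increments=[255, 0, 0, -10, 0, 0, 0, 255, 0, 0, -33, 0, 0, 0, 255, 0, 0, -40, 0, 0, 0, 255, 0, 0, -40, 0, 0, 0, 255, 0, 0, -40, 0, 0, 0])

```text
time: 37.15
ee_pos: [459.1, 72.2, 391.5]
ee_rot: [-0.0, 0.706, 0.708, 0.0]
contact_force: [1.6, -1.0, -0.9]
grip_width: 0.316
```

Request:
jog_arm(increments=[255, -20, 4, 0, 0, 0, 0, 255, -30, 7, 0, 0, 0, 0, 255, -30, 7, 0, 0, 0, 0, 255, -30, 7, 0, 0, 0, 0, 255, -30, 7, 0, 0, 0, 0])

```text
time: 37.57
ee_pos: [491.8, -69.4, 389.9]
ee_rot: [0.0, 0.707, 0.708, 0.0]
contact_force: [0.9, -0.2, -0.6]
grip_width: 0.315
```

Request:
jog_arm(increments=[255, -30, 7, 0, 0, 0, 0, 255, -30, 7, 0, 0, 0, 0, 255, -30, 7, 0, 0, 0, 0, 255, -30, 7, 0, 0, 0, 0, 255, -30, 7, 0, 0, 0, 0])

```text
time: 37.98
ee_pos: [527.0, -219.5, 389.8]
ee_rot: [0.0, 0.707, 0.708, 0.0]
contact_force: [0.8, 0.4, -0.4]
grip_width: 0.314
```

Request:
jog_arm(increments=[255, -30, 7, 0, 0, 0, 0, 255, -30, 7, 0, 0, 0, 0, 255, -9, 3, 0, 0, 0, 0, 255, 0, 0, 0, 0, 0, 0, 255, 0, 0, 0, 0, 0, 0])

```text
time: 38.4
ee_pos: [544.1, -286.8, 389.2]
ee_rot: [-0.0, 0.707, 0.707, 0.0]
contact_force: [0.3, 0.3, -0.1]
grip_width: 0.317
```

```bash
python3 -c "
from vs import *
go((545,-287.2),'pics/f2.png')
print(env.sense()['ee_pos'])"
```

```text
grip 0.31706555435166517 shift [-0.4  0.9 -0.8]
blue side 134 [285 226  11  16] [290. 233.]
green side 401 [277 253  21  26] [287.2 265.3] rim proj (np.float64(288.8955313380581), np.float64(261.9653955114602))
foot proj if axis ok [289.3 249. ] knobmid [290.5 233.3]
[ 544.2 -285.5  389.5]
```

Request:
jog_arm(increments=[255, -1.5, -1.5, 15, 0, 0, 0, 255, 0, 0, 20, 0, 0, 0, 255, 0, 0, 10, 0, 0, 0, 255, 0, 0, 5, 0, 0, 0, 255, 0, 0, 5, 0, 0, 0])

```text
time: 38.97
ee_pos: [542.7, -288.0, 334.0]
ee_rot: [-0.0, 0.706, 0.708, 0.0]
contact_force: [-0.4, -0.4, -0.6]
grip_width: 0.313
```

Request:
jog_arm(increments=[255, 0, 0, 5, 0, 0, 0, 255, 0, 0, 5, 0, 0, 0, 255, 0, 0, 4, 0, 0, 0])

```text
time: 39.22
ee_pos: [542.8, -288.5, 320.0]
ee_rot: [0.0, 0.707, 0.708, 0.0]
contact_force: [0.2, 0.1, -0.7]
grip_width: 0.315
```

Request:
jog_arm(increments=[255, 0, 0, 3, 0, 0, 0, 255, 0, 0, 2, 0, 0, 0, 255, 0, 0, 1, 0, 0, 0, 255, 0, 0, 0, 0, 0, 0])

```text
time: 39.55
ee_pos: [542.6, -288.6, 313.9]
ee_rot: [-0.0, 0.707, 0.707, -0.0]
contact_force: [0.5, -0.5, 0.1]
grip_width: 0.314
```

Request:
jog_arm(increments=[255, 0, 0, 1, 0, 0, 0, 255, 0, 0, 1, 0, 0, 0, 255, 0, 0, 0, 0, 0, 0])

```text
time: 39.8
ee_pos: [542.8, -288.7, 312.9]
ee_rot: [0.001, 0.707, 0.707, 0.0]
contact_force: [-1.1, 0.2, 3.7]
grip_width: 0.313
```

Request:
jog_arm(increments=[255, 0, 0, 1, 0, 0, 0, 255, 0, 0, 0.5, 0, 0, 0, 255, 0, 0, 0, 0, 0, 0])

```text
time: 40.05
ee_pos: [543.0, -288.6, 312.5]
ee_rot: [0.001, 0.707, 0.708, 0.0]
contact_force: [-2.9, 1.8, 11.2]
grip_width: 0.311
```

Request:
jog_arm(increments=[255, 0, 0, -1, 0, 0, 0, 0, 0, 0, 0, 0, 0, 0, 0, 0, 0, 0, 0, 0, 0, 0, 0, 0, 0, 0, 0, 0, 0, 0, 0, 0, 0, 0, 0])

```text
time: 40.47
ee_pos: [542.6, -288.6, 311.2]
ee_rot: [-0.0, 0.707, 0.707, -0.0]
contact_force: [0.2, 0.1, 0.5]
grip_width: 0.534
```

Request:
jog_arm(increments=[0, 0, 0, -5, 0, 0, 0, 0, 0, 0, -20, 0, 0, 0, 0, 0, 0, -30, 0, 0, 0, 0, 0, 0, -20, 0, 0, 0, 0, 0, 0, 0, 0, 0, 0])

```text
time: 40.88
ee_pos: [543.5, -288.6, 391.7]
ee_rot: [0.003, 0.707, 0.708, 0.001]
contact_force: [-0.4, -0.8, -0.2]
grip_width: 0.913
```

Request:
jog_arm(increments=[0, 20, -15, 0, 0, 0, 0, 0, 30, -23, 0, 0, 0, 0, 0, 30, -23, 0, 0, 0, 0, 0, 30, -23, 0, 0, 0, 0, 0, 20, -16, 0, 0, 0, 0])

```text
time: 41.3
ee_pos: [440.9, -156.1, 386.1]
ee_rot: [-0.0, 0.706, 0.708, -0.0]
contact_force: [1.0, -0.5, 0.6]
grip_width: 0.995
```

Request:
jog_arm(increments=[0, 0, 0, 20, 0, 0, 0, 0, 0, 0, 35, 0, 0, 0, 0, 0, 0, 35, 0, 0, 0, 0, 0, 0, 35, 0, 0, 0, 0, 0, 0, 15, 0, 0, 0])

```text
time: 41.72
ee_pos: [440.8, -158.3, 242.6]
ee_rot: [-0.002, 0.707, 0.708, -0.001]
contact_force: [-0.9, -0.1, 0.0]
grip_width: 1.002
```

```bash
python3 -c "
from vs import *
report(look())
print('S',to([442.3,-158,226]),env.sense()['grip_width'])
go((545,-287.2),'pics/f2b.png')"
```

```text
can 87 [153 148  25  18] [730.8 361.1]
knob 30 [ 601.1 -167.6] if home [ 587.  -158.3]
knob 37 [ 554.3 -305.3] if home [ 542.3 -289.5]
mouth 105 [351 200  16  15] box [ 514.9 -388.7] cen [ 514.8 -389.5] side [296.9 295.7]
jar (np.int32(77), array([251, 193,  10,  10], dtype=int32), array([255.2, 197.4]), array([561.9,   0.5,  55. ]))
S [ 0.3  1.2 17.9] 0.9995334947222262
grip 0.9995334947222262 shift [-128.7  102.9 -146.9]
blue side 114 [276 212  10  14] [280.1 218.2]
blue side 125 [282 248  12  13] [287.6 254.6]
green side 162 [278 265  19  13] [287.2 272.1] rim proj (np.float64(288.8955313380581), np.float64(261.9653955114602))
foot proj if axis ok [235.4 262.8] knobmid [234.7 249.6]
```

View pics/f2b.png

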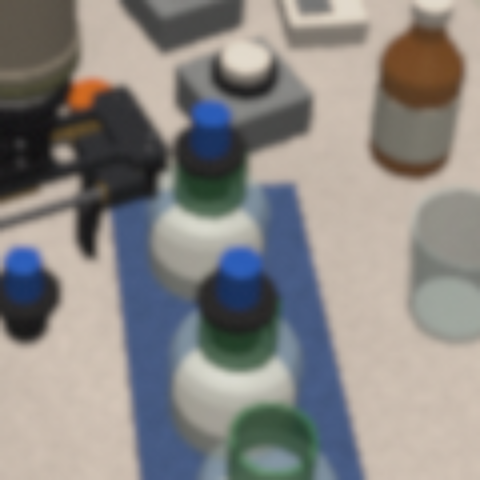

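Both stoppers are home and upright, at crop (210,155) and (238,300). Now stopper 3 for flask 3.

Request:
jog_arm(increments=[0, 0, 1, 10, 0, 0, 0, 0, 0, 0, 7, 0, 0, 0, 0, 0, 0, 0, 0, 0, 0, 255, 0, 0, 0, 0, 0, 0, 255, 0, 0, 0, 0, 0, 0])

```text
time: 42.38
ee_pos: [443.6, -158.7, 229.7]
ee_rot: [0.0, 0.707, 0.708, 0.0]
contact_force: [-0.8, -0.1, 0.1]
grip_width: 0.919
```

Request:
jog_arm(increments=[255, 0, 0, 0, 0, 0, 0, 255, 0, 0, 0, 0, 0, 0, 255, 0, 0, 0, 0, 0, 0, 255, 0, 0, 0, 0, 0, 0, 255, 0, 0, 0, 0, 0, 0])

```text
time: 42.8
ee_pos: [443.5, -158.7, 229.6]
ee_rot: [0.0, 0.707, 0.707, 0.0]
contact_force: [0.1, -0.2, 0.7]
grip_width: 0.557
```

Request:
jog_arm(increments=[255, 0, 0, 0, 0, 0, 0, 255, 0, 0, 0, 0, 0, 0, 255, 0, 0, 0, 0, 0, 0, 255, 0, 0, 0, 0, 0, 0, 255, 0, 0, 0, 0, 0, 0])

```text
time: 43.22
ee_pos: [443.5, -158.7, 229.5]
ee_rot: [-0.0, 0.707, 0.707, -0.0]
contact_force: [0.3, 0.3, -0.1]
grip_width: 0.312
```

Request:
jog_arm(increments=[255, 0, 0, -10, 0, 0, 0, 255, 0, 0, -33, 0, 0, 0, 255, 0, 0, -40, 0, 0, 0, 255, 0, 0, -40, 0, 0, 0, 255, 0, 0, -40, 0, 0, 0])

```text
time: 43.63
ee_pos: [443.0, -158.2, 395.1]
ee_rot: [0.0, 0.706, 0.708, 0.0]
contact_force: [1.5, -0.6, -1.9]
grip_width: 0.31
```

Request:
jog_arm(increments=[255, -20, 6, 0, 0, 0, 0, 255, -30, 9, 0, 0, 0, 0, 255, -30, 9, 0, 0, 0, 0, 255, -30, 9, 0, 0, 0, 0, 255, -30, 10, 0, 0, 0, 0])

```text
time: 44.05
ee_pos: [486.6, -300.1, 393.4]
ee_rot: [0.0, 0.707, 0.707, -0.0]
contact_force: [1.4, 0.3, -0.3]
grip_width: 0.316
```

Request:
jog_arm(increments=[255, -30, 9, 0, 0, 0, 0, 255, -30, 10, 0, 0, 0, 0, 255, -30, 10, 0, 0, 0, 0, 255, 0, 0, 0, 0, 0, 0, 255, 0, 0, 0, 0, 0, 0])

```text
time: 44.47
ee_pos: [515.4, -390.2, 392.2]
ee_rot: [-0.001, 0.707, 0.707, 0.0]
contact_force: [-0.2, 0.8, -0.5]
grip_width: 0.316
```

```bash
python3 -c "
from vs import *
go((514.7,-389),'pics/f3.png')
print(env.sense()['ee_pos'])"
```

```text
grip 0.31611085359504926 shift [ 1.2 -0.7  2.2]
blue side 141 [295 259  11  17] [299.8 267.1]
green side 451 [285 287  22  27] [295.2 299.7] rim proj (np.float64(296.897353153865), np.float64(295.8795250255115))
foot proj if axis ok [298.5 281.7] knobmid [300.1 265.8]
[ 515.9 -387.4  393.1]
```

Request:
jog_arm(increments=[255, -1.5, -2.5, 15, 0, 0, 0, 255, 0, 0, 20, 0, 0, 0, 255, 0, 0, 10, 0, 0, 0, 255, 0, 0, 5, 0, 0, 0, 255, 0, 0, 5, 0, 0, 0])

```text
time: 45.03
ee_pos: [513.4, -389.5, 337.7]
ee_rot: [0.0, 0.706, 0.708, 0.0]
contact_force: [0.5, 0.4, -0.3]
grip_width: 0.316
```

Request:
jog_arm(increments=[255, 0, 0, 5, 0, 0, 0, 255, 0, 0, 5, 0, 0, 0, 255, 0, 0, 4, 0, 0, 0])

```text
time: 45.28
ee_pos: [513.4, -390.1, 323.6]
ee_rot: [0.0, 0.707, 0.708, 0.0]
contact_force: [-0.8, 0.0, 0.5]
grip_width: 0.313
```

Request:
jog_arm(increments=[255, 0, 0, 3, 0, 0, 0, 255, 0, 0, 2, 0, 0, 0, 255, 0, 0, 2, 0, 0, 0, 255, 0, 0, 0, 0, 0, 0])

```text
time: 45.62
ee_pos: [513.3, -390.2, 316.7]
ee_rot: [0.0, 0.707, 0.707, 0.0]
contact_force: [0.2, -0.2, -0.3]
grip_width: 0.313
```

Request:
jog_arm(increments=[255, 0, 0, 1, 0, 0, 0, 255, 0, 0, 0.5, 0, 0, 0, 255, 0, 0, 0, 0, 0, 0])

```text
time: 45.87
ee_pos: [513.4, -390.1, 316.5]
ee_rot: [0.001, 0.707, 0.707, -0.0]
contact_force: [-2.7, 1.2, 9.5]
grip_width: 0.311
```

Request:
jog_arm(increments=[255, 0, 0, -1, 0, 0, 0, 0, 0, 0, 0, 0, 0, 0, 0, 0, 0, 0, 0, 0, 0, 0, 0, 0, 0, 0, 0, 0, 0, 0, 0, 0, 0, 0, 0])

```text
time: 46.28
ee_pos: [513.2, -390.2, 315.8]
ee_rot: [-0.0, 0.707, 0.707, -0.0]
contact_force: [-0.1, -0.3, -1.1]
grip_width: 0.533
```

Request:
jog_arm(increments=[0, 0, 0, -5, 0, 0, 0, 0, 0, 0, -20, 0, 0, 0, 0, 0, 0, -30, 0, 0, 0, 0, 0, 0, -30, 0, 0, 0, 0, 0, 0, 0, 0, 0, 0])

```text
time: 46.7
ee_pos: [514.1, -390.3, 408.1]
ee_rot: [0.004, 0.707, 0.707, 0.001]
contact_force: [0.5, -0.4, 0.9]
grip_width: 0.91
```

Request:
jog_arm(increments=[255, 20, 7, 0, 0, 0, 0, 255, 30, 10, 0, 0, 0, 0, 255, 30, 10, 0, 0, 0, 0, 255, 30, 10, 0, 0, 0, 0, 255, 30, 11, 0, 0, 0, 0])

```text
time: 47.12
ee_pos: [561.3, -248.7, 401.4]
ee_rot: [0.0, 0.707, 0.707, 0.0]
contact_force: [0.4, -0.0, 0.6]
grip_width: 0.702
```

Request:
jog_arm(increments=[255, 30, 10, 0, 0, 0, 0, 255, 30, 11, 0, 0, 0, 0, 255, 30, 11, 0, 0, 0, 0, 255, 30, 11, 0, 0, 0, 0, 255, 30, 11, 0, 0, 0, 0])

```text
time: 47.53
ee_pos: [615.2, -98.6, 401.4]
ee_rot: [0.0, 0.707, 0.707, 0.0]
contact_force: [0.4, 0.3, 0.4]
grip_width: 0.325
```

Request:
jog_arm(increments=[255, 30, 11, 0, 0, 0, 0, 255, 30, 11, 0, 0, 0, 0, 255, 30, 11, 0, 0, 0, 0, 255, 30, 11, 0, 0, 0, 0, 255, 30, 11, 0, 0, 0, 0])

```text
time: 47.95
ee_pos: [670.1, 51.4, 401.3]
ee_rot: [0.0, 0.707, 0.707, 0.0]
contact_force: [1.7, -0.3, 0.2]
grip_width: 0.016
```

Request:
jog_arm(increments=[255, 30, 11, 0, 0, 0, 0, 255, 30, 10, 0, 0, 0, 0, 255, 12, 4, 0, 0, 0, 0, 255, 0, 0, 0, 0, 0, 0, 255, 0, 0, 0, 0, 0, 0])

```text
time: 48.37
ee_pos: [694.7, 122.4, 400.8]
ee_rot: [-0.0, 0.706, 0.708, -0.0]
contact_force: [-0.5, -1.4, 0.9]
grip_width: 0.004
```

Run:
```python
from vs import *
im=look("t9.npy");report(im);s=env.grab_frame("side")
print("shift",to([696.8,122.5,258]),env.sense()["grip_width"])
g=masks(s)
for k in("blue","green"):
    for q in blobs(sub(g[k],(190,170,330,340)),20): print(k,q[1],q[2])
a=cv2.resize(im[120:260,130:390],None,fx=1.5,fy=1.5);b=cv2.resize(s[110:340,150:350],None,fx=2,fy=2)
a=cv2.copyMakeBorder(a,0,460-a.shape[0],0,0,0);cv2.imwrite("pics/t9.png",np.hstack([a,b])[:,:,::-1])
```

```text
can 85 [153 148  25  18] [731.5 360.9]
knob 32 [ 600.4 -167.2] if home [ 586.3 -157.9]
knob 35 [ 554.7 -305.4] if home [ 542.8 -289.6]
knob 29 [ 523.3 -411.7] if home [ 512.8 -390.9]
jar None
shift [  2.7   1.9 143.2] 0.0056061677028148155
blue [276 212  10  14] [280.2 218.2]
blue [282 248  12  15] [287.6 255.3]
blue [290 281  13  17] [295.7 289.1]
green [267 172  13  10] [273.1 176.6]
green [273 228  16  10] [280.1 233. ]
green [278 261  20  16] [287.6 270.8]
green [286 295  22  17] [296.7 305.2]
```

View pics/t9.png

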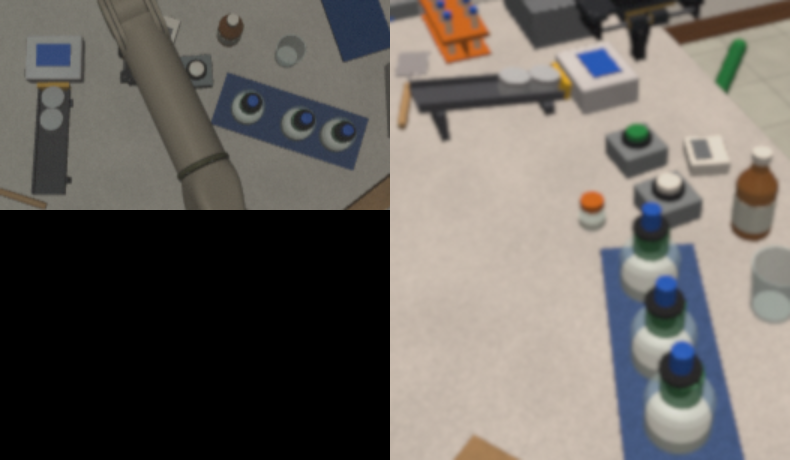

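All three stoppers are home (side (651,225), (665,300), (681,365)) and the cans are touching at the stop (side (515,76), (545,74)). I'll press start.

Request:
jog_arm(increments=[255, 2, 2, 20, 0, 0, 0, 255, 0, 0, 35, 0, 0, 0, 255, 0, 0, 35, 0, 0, 0, 255, 0, 0, 35, 0, 0, 0, 255, 0, 0, 16, 0, 0, 0])

```text
time: 48.93
ee_pos: [695.6, 121.5, 255.2]
ee_rot: [-0.001, 0.707, 0.707, -0.003]
contact_force: [-0.7, -0.7, -0.0]
grip_width: 0.003
```

Request:
jog_arm(increments=[255, 0, 0, 5, 0, 0, 0, 255, 0, 0, 4, 0, 0, 0, 255, 0, 0, 3, 0, 0, 0, 255, 0, 0, 3, 0, 0, 0, 255, 0, 0, 2, 0, 0, 0])

```text
time: 49.35
ee_pos: [697.3, 123.6, 244.7]
ee_rot: [0.001, 0.707, 0.707, 0.001]
contact_force: [-1.5, -2.4, 5.2]
grip_width: 0.004
```

Request:
jog_arm(increments=[255, 0, 0, 1, 0, 0, 0, 255, 0, 0, 1, 0, 0, 0, 255, 0, 0, 0, 0, 0, 0])

```text
time: 49.6
ee_pos: [697.3, 123.7, 243.6]
ee_rot: [0.001, 0.707, 0.707, 0.001]
contact_force: [-3.8, -4.2, 12.8]
grip_width: 0.009
```

Request:
jog_arm(increments=[255, 0, 0, 1, 0, 0, 0, 255, 0, 0, 0, 0, 0, 0, 255, 0, 0, 0, 0, 0, 0, 255, 0, 0, -10, 0, 0, 0, 255, 0, 0, -25, 0, 0, 0])

```text
time: 50.02
ee_pos: [696.0, 123.8, 273.0]
ee_rot: [-0.001, 0.707, 0.708, -0.001]
contact_force: [-0.8, -0.3, -0.4]
grip_width: 0.006
```

Request:
jog_arm(increments=[255, 0, 0, -35, 0, 0, 0, 255, 0, 0, -35, 0, 0, 0, 255, 0, 0, -35, 0, 0, 0, 255, 0, 0, 0, 0, 0, 0, 255, 0, 0, 0, 0, 0, 0])

```text
time: 50.43
ee_pos: [696.9, 124.8, 383.1]
ee_rot: [0.001, 0.707, 0.708, 0.002]
contact_force: [-0.7, -0.0, -0.4]
grip_width: 0.007
```

Run:
```python
from vs import *
im=look();report(im);s=env.grab_frame("side");print(env.sense()["ee_pos"])
g=masks(s)
for k in("blue","green"):
    for q in blobs(sub(g[k],(190,165,330,340)),20): print(k,q[1],q[2])
b=cv2.resize(s[110:340,150:350],None,fx=2.5,fy=2.5);cv2.imwrite("pics/end.png",b[:,:,::-1])
```

```text
can 87 [153 148  25  18] [730.7 360.7]
knob 33 [ 600.3 -167.5] if home [ 586.2 -158.2]
knob 34 [ 555.  -305.7] if home [ 543.1 -289.9]
knob 30 [ 523.  -411.4] if home [ 512.6 -390.6]
jar None
[696.4 124.1 378.6]
blue [276 212  10  14] [280.2 218.2]
blue [282 248  12  15] [287.6 255.3]
blue [290 281  13  17] [295.7 289. ]
green [267 172  13  10] [273.1 176.7]
green [273 228  16  10] [280.2 233.1]
green [278 261  20  16] [287.7 270.8]
green [286 295  22  17] [296.6 305.1]
```

View pics/end.png

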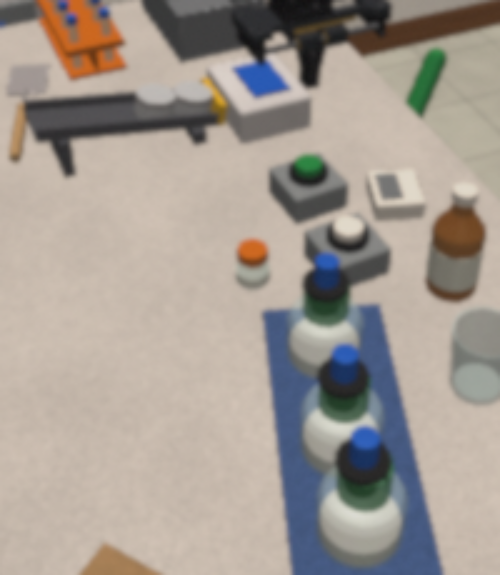

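The last picture shows all in place: cans at (155,97) and (192,93), buttons up at (309,165) and (348,230), flasks stoppered and standing, and the arm clear.

```bash
python3 -c "
from bench import env
print(env.job_done())"
```

```text
the job is handed in; nothing more can be done
None
```

The job is handed in at about 51 s of the 210 s. I pressed and released the vent button, then pushed both cans down the slide, seated a stopper in each of the three flasks, and pressed and released the start button. `job_done` gives no verdict, so these are my own last checks:

- **Buttons:** both bottomed out, with about 10 N (vent) and 13 N (start) against a 5 N spring. Both look up in the last picture.
- **Cans:** the first touched the stop at about 10 N and the second touched the first at about 11 N, 59 mm behind it by arm position. I did not measure the final gaps from the images, because my can detector missed the cans on the slide and picked up the housing instead. The pictures show the cans flat and touching.
- **Stoppers:** each met the rim at 10 to 23 N, and all three knobs sit the same height above their rims in the side view. The seated positions agree with the arm's release points to within about 2 mm, and all the flasks are upright.
- **Knocked flask:** the middle flask was pushed about 30 mm aside during the run. I measured it again and stoppered it where it stood.
- **Disagreements:** the two cameras differed by up to about 4 mm at the flask necks, and I aimed between them. At the end the arm hid the jar from the top camera; the side view shows it undisturbed.

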